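# Cap the cold plates and crack the coolant valve

### The arm

A 6-joint arm with a two-finger parallel gripper is mounted at the origin on the work surface. World frame = base frame: x ahead of the robot, y to its left, z up, the work surface at z = 0. Lengths are in m, angles in rad, forces in N, time in s.
With the tool pointing down it reaches from about 0.325 to 0.9 m from the base axis. Payload 6.1 kg.
Tool frame: the origin (TCP) lies between the finger pads; the fingertips stand bot.nose_length ahead of it and the grasp point (between the pads) lies 3 mm ahead of it (bot.nose_length is the distance from the TCP to the fingertips, in m); z points along the fingers, y is the line along which they close (so a half turn about z gives the same grasp; the last joint's range is limited). The gripper opens to 85 mm and grips with 20 to 120 N. Pads are 22 mm wide; open, the fingers measure 114 mm over their backs; the gripper's body (76 mm by 85 mm) begins 54 mm behind the grasp point. The pads swing forward as they close: fully open they stand 13 mm farther back than shut.
Start: joints at [1.15, 0.22, 1.526, -0, 1.395, -0.126], TCP at [0.182, 0.598, 0.253] pointing down, gripper open.
Joint ranges: [-2.98, 2.98], [-0.91, 2.08], [0.09, 2.57], [-1.24, 4.39], [0.2, 2.65], [-2.68, 2.68]. Speed limits (rad/s): [2.57, 2.57, 3.01, 3.14, 3.14, 3.14].

### API

Orientations are given as a rotation vector (axis times angle).
In Python, from bench import bot gives the robot as it stands.
- The arm moves only by the tool play_rows, never from a script. Its argument "series" is a list that holds one entry, the list of rows, each a list of 7 numbers: the shift along the world's x, y, z scaled (see below), then the turn, a rotation vector about the world's x, y, z scaled (see below), then the opening, from -1 (shut) to 1 (fully open). A call has 1 to 8 rows; each row is the pose to reach, as a shift and turn from the pose commanded when the call began; what a row does not reach only later rows make up. The controller multiplies each number of a shift by 0.12 m and each number of a turn by 90 degrees. A row lasts 1/12 s, in which the tool goes at most 41.7 mm and 7.16 degrees, less where a joint would pass 70% of its speed; a pose out of reach is approached as far as the arm can. A call with a number of a shift or a turn outside -1 to 1 is refused whole. A call with a gripper value outside its range is refused whole. The fingers move at their own pace and stop on an object; "squeeze" is the grip in N (left out, the last holds). Time passes only in rows, so rows that repeat a pose let the fingers close. It gives the time, the measured TCP pose, the force, the opening and the grip force at its end, in the units of the state.
- bot.state(): the state, without advancing time (a new reading comes with each control period).
- bot.get_image(name): name is "scene" or "top"; returns a dict with "image" (420x560x3 uint8, red, green, blue), "fx", "fy", "cx", "cy" (pixels), "distortion" ([k1, k2, p1, p2, k3] as OpenCV has them; the pictures are not rectified), "world_to_cam" (4x4, takes a point from world to camera coordinates). Camera axes: x right, y down, z forward; pixel columns grow to the right and rows downward; lengths in m; the calibration is good to about 2 mm. A picture is of the moment at which its call begins. There is no depth.
- bot.job_done(): hands the job in; it is judged then, once.
The state is a dict: "time_s": time; "joint_positions": joint angles; "joint_velocities": joint speeds; "tau": joint torques, N m; "tool_pos": TCP position; "orientation": TCP orientation; "force": force on the tool from outside, world axes, zero at the start; "moment": the same for the moment, N m; "finger_gap": finger opening in m; "finger_force": force on a finger pad.
Only numpy, scipy, OpenCV 4.12 (cv2) and the standard library are available. Lean on these libraries where they do the work, as an engineer would, in place of code of your own. Each camera call takes 0.05 s, during which the arm holds its last target. There are 200 camera calls.

### The job

Swing both clips outwards and down off the tote's lid, then lift the lid off and lay it flat on the bench; before touching the valve, fit every cover in the tote onto a cold plate of its own, turned on the pilot until its holes line up with the studs and it sits down flush on the block. Only then turn the valve lever counter-clockwise to half open (45 degrees between across and in line with the pipe) and put the lid squarely back on the tote, with the clips left hanging open. Leave the multimeter, the capacitor and the screwdriver where they are.

Things in the scene. Friction and masses are not known exactly. Their poses are not given: they have to be found in the camera images.
- tote: Open white plastic box standing fixed on the bench, 180 x 180 mm outside, 55 mm high, walls and floor 5 mm. Origin at the centre of its underside, z up; the two clips are on its -x and +x sides (roughly towards and away from the robot).
- lid: Loose white lid, at first on the tote: plate 180 x 180 x 6 mm, under it a 6 mm deep locating rim (162 mm square, 4 mm play in the mouth). Origin: centre of the rim's underside, z up; 49 mm above the tote's origin when on it, height 0 on the bench. Plate z = 6 to 12 mm; red handle bar over it at z = 36 to 46 mm, 12 mm wide in x, 76 mm long in y, open below between its end posts. 220 g.
- clip_near (a joint): Clip on the tote's -x side: stiffly pivoted grey plate, 4 mm thick, 36 mm wide, 55 mm tall from its pivot, standing upright at 0 with a 16 mm lip reaching inwards over the lid 23 to 27 mm above the pivot. Grows to 1.8 rad as its top is swung outwards and down. It takes about 1 N at its top and stays where it is left.
- clip_near_pivot (a point): Pivot of that clip, fixed on the tote: 96 mm from the tote's centre, 40 mm above its underside.
- clip_near_tab (a point): Top edge, middle, of that clip's plate (55 mm from its pivot).
- clip_far (a joint): The same clip on the tote's +x side; also grows from 0 to 1.8 rad as its top is swung outwards (away from the tote) and down.
- clip_far_pivot (a point): Pivot of that clip: 96 mm from the tote's centre, 40 mm above its underside.
- clip_far_tab (a point): Top edge, middle, of that clip's plate (55 mm from its pivot).
- lever (a joint): Lever of the quarter-turn ball valve: 0 = across the pipe (shut), 1.571 = in line with the pipe (open); grows counter-clockwise seen from above. Friction holds it; about 2 N at the grip moves it.
- lever_axis (a point): On the lever's vertical turning axis, 69 mm above the bench, at half the height of the lever bar. The frame turns with the lever: its -y points out along the lever.
- lever_grip (a point): On the lever bar, 60 mm from its axis. The bar is black, 12 mm wide and 14 mm high (62 to 76 mm above the bench), and reaches from 8 to 88 mm from the axis.
- valve: Brass ball valve fixed on the bench, pipe 130 mm long along its x at 36 mm height. Origin under its centre, directly below the lever's axis.
- meter: Yellow multimeter, 150 x 80 x 36 mm, a bystander. Origin at the centre of its underside.
- capacitor: Capacitor can, 50 mm diameter, 100 mm tall, a bystander. Origin at the centre of its underside.
- screwdriver: Screwdriver lying on the bench, a bystander. Its origin lies on the underside, its x along the shaft.
- cover0: Loose aluminium flange cover (all alike; some absent), flat in the tote: disc 76 mm dia, 8 mm thick, four 9.5 mm holes on a 56 mm bolt circle, on top a square boss 28 x 28 mm, z = 8 to 34 mm, with a blind bore 19 mm wide, 28 mm deep from below. Origin: centre of the underside, z up, x and y square to the boss's sides; holes on the diagonals, so it repeats every quarter turn. 250 g.
- cover1: Loose aluminium flange cover (all alike; some absent), flat in the tote: disc 76 mm dia, 8 mm thick, four 9.5 mm holes on a 56 mm bolt circle, on top a square boss 28 x 28 mm, z = 8 to 34 mm, with a blind bore 19 mm wide, 28 mm deep from below. Origin: centre of the underside, z up, x and y square to the boss's sides; holes on the diagonals, so it repeats every quarter turn. 250 g.
- cover2: Loose aluminium flange cover (all alike; some absent), flat in the tote: disc 76 mm dia, 8 mm thick, four 9.5 mm holes on a 56 mm bolt circle, on top a square boss 28 x 28 mm, z = 8 to 34 mm, with a blind bore 19 mm wide, 28 mm deep from below. Origin: centre of the underside, z up, x and y square to the boss's sides; holes on the diagonals, so it repeats every quarter turn. 250 g.
- cover3: Loose aluminium flange cover (all alike; some absent), flat in the tote: disc 76 mm dia, 8 mm thick, four 9.5 mm holes on a 56 mm bolt circle, on top a square boss 28 x 28 mm, z = 8 to 34 mm, with a blind bore 19 mm wide, 28 mm deep from below. Origin: centre of the underside, z up, x and y square to the boss's sides; holes on the diagonals, so it repeats every quarter turn. 250 g.
- plate0_face (a point): Cold plate, fixed: grey finned block 84 x 84 x 22 mm. Above its top face a brass pilot, 16 mm dia, stands 22 mm, and four steel studs, 6 mm dia, 13 mm, on a 56 mm circle on the block's diagonals. This point: centre of the top face at the pilot's foot, z up, x and y square to the block; a seated cover's origin comes here, its boss square to the block.
- plate1_face (a point): Cold plate, fixed: grey finned block 84 x 84 x 22 mm. Above its top face a brass pilot, 16 mm dia, stands 22 mm, and four steel studs, 6 mm dia, 13 mm, on a 56 mm circle on the block's diagonals. This point: centre of the top face at the pilot's foot, z up, x and y square to the block; a seated cover's origin comes here, its boss square to the block.
- plate2_face (a point): Cold plate, fixed: grey finned block 84 x 84 x 22 mm. Above its top face a brass pilot, 16 mm dia, stands 22 mm, and four steel studs, 6 mm dia, 13 mm, on a 56 mm circle on the block's diagonals. This point: centre of the top face at the pilot's foot, z up, x and y square to the block; a seated cover's origin comes here, its boss square to the block.
Mind the look-alikes: they are no part of the job. What is meant by the valve is not pink, and is the larger of those in its own colour.

How it is judged:
By the outcome, as a careful person would: the job done as asked, in the order asked, and still so for the second after the job is handed in, with the robot touching nothing.
Of cover0, cover1, cover2, cover3 only 2 to 3 are there at a start; the rules pass over those that are not, and their reading is None.
At some moment in a run one of cover0, cover1, cover2, cover3, lid may be knocked a few centimetres aside while the robot is not near it.
Once in a run the grip may slacken for a moment while it holds something.
It also fails if it takes over 210 s, if anything falls off the work surface, if the arm or the gripper's body presses on something with over 40 N, if the wrist force passes 120 N, or if a joint passes its speed limit or range.

## Working session

There is one attempt and no reset: what is moved stays moved. The work goes in short steps, Python scripts to look and compute and a tool call to move; the robot and the scene stay as the last step left them, time stands still between calls to the robot, and variables do not carry over. Pictures are saved under pics/ and viewed, at most 14 in all, crops included, and the job is handed in when it is done.

Besides the shell and the picture viewer there is one more tool, called after "Request:" by a JSON object that holds its "fn" and its "kwargs", one argument or row to a line. play_rows: Moves the arm, as the interface text tells. Its arguments: {"type":"object","properties":{"series":{"type":"array"},"squeeze":{"type":"number"}},"required":["series"]}

```bash
mkdir -p pics; ls; cat > h.py <<'E'
import cv2, numpy as np
from bench import bot
def grab(n):
    d=bot.get_image(n); d['K']=np.array([[d['fx'],0,d['cx']],[0,d['fy'],d['cy']],[0,0,1.]]); d['D']=np.array(d['distortion'],float); d['T']=np.array(d['world_to_cam']); return d
def save(d,f,crop=None,s=1):
    im=d['image'][:,:,::-1]
    if crop: im=im[crop[1]:crop[3],crop[0]:crop[2]]
    cv2.imwrite('pics/'+f,cv2.resize(im,None,fx=s,fy=s,interpolation=cv2.INTER_CUBIC))
def ray(d,uv):
    p=cv2.undistortPoints(np.array(uv,float).reshape(-1,1,2),d['K'],d['D']).reshape(-1,2)
    R,t=d['T'][:3,:3],d['T'][:3,3]
    return -R.T@t, np.c_[p,np.ones(len(p))]@R
def onz(d,uv,z):
    c,r=ray(d,uv); return c+r*((z-c[2])/r[:,2])[:,None]
def proj(d,P):
    R,t=d['T'][:3,:3],d['T'][:3,3]
    return cv2.projectPoints(np.array(P,float).reshape(-1,1,3),cv2.Rodrigues(R)[0],t,d['K'],d['D'])[0].reshape(-1,2)
E
python3 - <<'E'
from h import *
for n in('top','scene'):
    d=grab(n); save(d,n+'0.png',s=1.42); print(n,d['fx'],-d['T'][:3,:3].T@d['T'][:3,3],d['T'][:3,:3].round(2).tolist())
print(bot.state(),bot.nose_length)
E
```

```text
pics
top 483.11680332560763 [0.41946068 0.03495033 1.43093389] [[-0.01, -1.0, -0.01], [-1.0, 0.01, -0.07], [0.07, 0.01, -1.0]]
scene 387.96551394038664 [ 0.93597121 -0.49046172  1.05950722] [[0.79, 0.61, -0.01], [0.5, -0.66, -0.57], [-0.35, 0.44, -0.82]]
{'time_s': 0.1, 'joint_positions': array([ 1.14990749e+00,  2.21169239e-01,  1.52747816e+00,  1.10100862e-05,
        1.39468638e+00, -1.26095902e-01]), 'joint_velocities': array([ 0.00011162,  0.00071135, -0.00180283,  0.00131689,  0.0007118 ,
        0.00029014]), 'tau': array([ 8.84083202e-04, -4.98241031e+01, -3.90547299e+01, -1.76605158e-04,
        5.69567434e-03, -1.11113482e-05]), 'tool_pos': array([0.18138333, 0.59758564, 0.2523048 ]), 'orientation': array([-4.61317013e-01, -3.10705069e+00,  2.62830580e-03]), 'force': array([0.56896571, 0.23786926, 1.16417978]), 'moment': array([-0.01853896,  0.01495801, -0.02148879]), 'finger_force': 0.0, 'finger_gap': 0.08510883895040282} 0.022
```

View pics/top0.png

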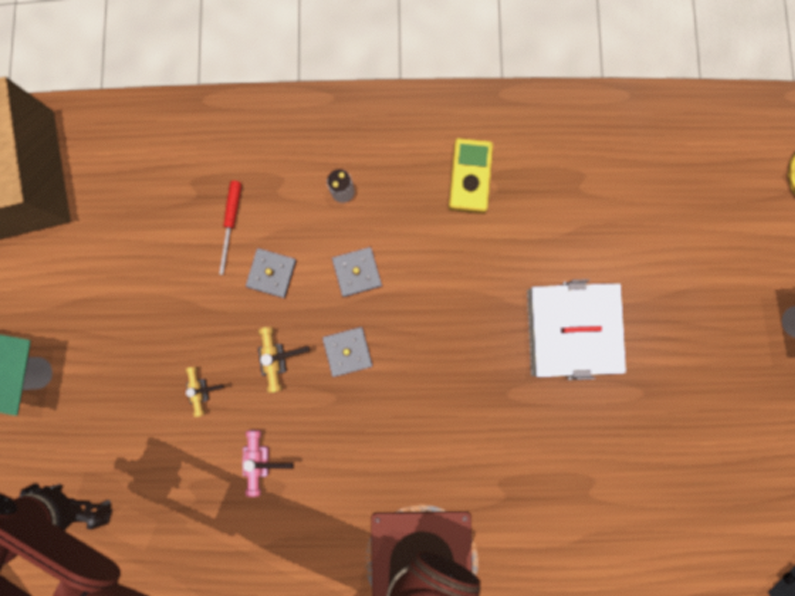

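View pics/scene0.png

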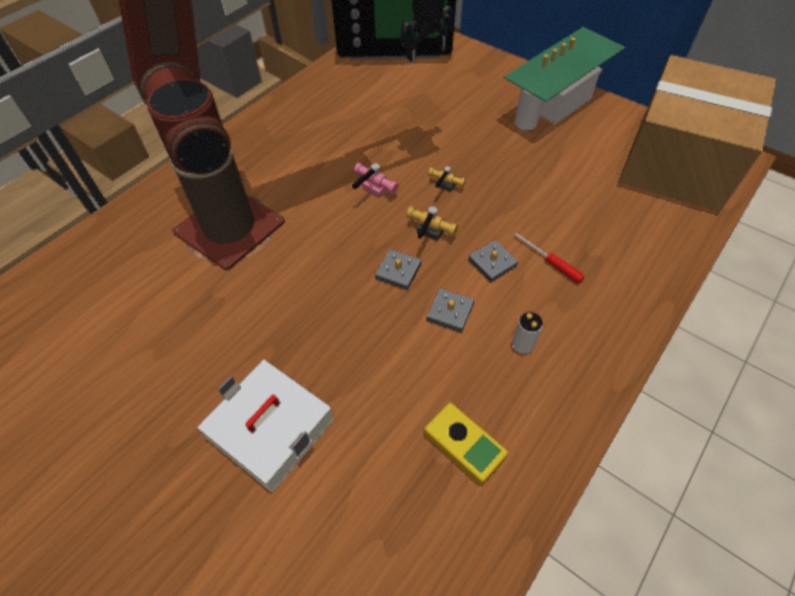

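The top view shows the tote (white, px 578,330 in the enlarged view), plates at (271,272), (356,271), (347,352), the large brass valve at (270,360) with its lever towards −y. A smaller brass valve and a pink one are decoys. The scene view agrees.

```bash
cat > m0.py <<'E'
from h import *
def rect(d,mask,z):
    cs,_=cv2.findContours(mask.astype('uint8'),cv2.RETR_EXTERNAL,cv2.CHAIN_APPROX_NONE); c=max(cs,key=cv2.contourArea)
    P=onz(d,c[:,0,:],z)[:,:2]
    (cx,cy),(w,h),a=cv2.minAreaRect((P*1000).astype('float32')); return np.array([cx,cy]).round(1),(round(w,1),round(h,1)),round(a,1)
def crop(m,c,r):
    o=np.zeros_like(m); o[c[1]-r:c[1]+r,c[0]-r:c[0]+r]=m[c[1]-r:c[1]+r,c[0]-r:c[0]+r]; return o
if __name__=='__main__':
    d=grab('top'); im=d['image']; hsv=cv2.cvtColor(im,cv2.COLOR_RGB2HSV); H,S,V=[hsv[:,:,i].astype(int) for i in range(3)]
    S2=grab('scene'); h2=cv2.cvtColor(S2['image'],cv2.COLOR_RGB2HSV)
    white=(S<40)&(V>170)
    print('lid',rect(d,crop(white,(407,232),50),.061))
    red=((H<6)|(H>174))&(S>170)&(V>120); print('handle',rect(d,crop(red,(407,232),40),.095))
    grey=(S<70)&(V<190)&(V>60)
    for c in((191,192),(251,191),(244,248)):
        ys,xs=np.where(crop((H>15)&(H<35)&(S>90)&(V>100),c,10))
        uv=np.array([[xs.mean(),ys.mean()]]) if len(xs) else [[0,0]]
        print('plate',rect(d,crop(grey,c,22),.022),'pilot',len(xs),(onz(d,uv,.044)*1000).round(1))
    brass=(H>14)&(H<32)&(S>90)&(V>110)
    for k,c in(('valve',(191,253)),('small',(138,275))):
        print(k,rect(d,crop(brass,c,30),.036))
    blk=(V<60); print('lever',rect(d,crop(blk,(207,248),16),.076), 'axis',onz(d,[[266/1.42,360/1.42]],.08)*1000)
    print('cap',rect(d,crop(blk,(239,128),14),.1)); 
    ys,xs=np.where((H>20)&(H<35)&(S>120)&(V>100)); sel=(xs>300)&(xs<360)&(ys<160); print('meter',onz(d,np.c_[xs,ys][sel],.036)[:,:2].mean(0))
E
python3 m0.py; python3 - <<'E'
from h import *
d=grab('top'); save(d,'tv.png',(110,160,290,300),4.4)
E
```

```text
lid (array([ 474.1, -322.4]), (185.5, 180.8), 1.6)
handle (array([ 472.1, -352.9]), (0.0, 0.0), 0.0)
plate (array([600.9, 303.1]), (85.3, 84.6), 73.0) pilot 21 [[600.4 302.5  44. ]]
plate (array([600.1, 124. ]), (84.9, 83.9), 14.7) pilot 18 [[599.6 123.5  44. ]]
plate (array([435. , 145.1]), (84.4, 84.7), 14.3) pilot 18 [[434.5 144.5  44. ]]
valve (array([385.7, 298.8]), (63.5, 33.0), 3.6)
small (array([329.2, 452.2]), (46.2, 26.4), 15.5)Traceback (most recent call last):
  File "m0.py", line 22, in <module>
    blk=(V<60); print('lever',rect(d,crop(blk,(207,248),16),.076), 'axis',onz(d,[[266/1.42,360/1.42]],.08)*1000)
                              ~~~~^^^^^^^^^^^^^^^^^^^^^^^^^^^^^^^
  File "m0.py", line 3, in rect
    cs,_=cv2.findContours(mask.astype('uint8'),cv2.RETR_EXTERNAL,cv2.CHAIN_APPROX_NONE); c=max(cs,key=cv2.contourArea)
                                                                                           ~~~^^^^^^^^^^^^^^^^^^^^^^^^
ValueError: max() iterable argument is empty
```

View pics/tv.png

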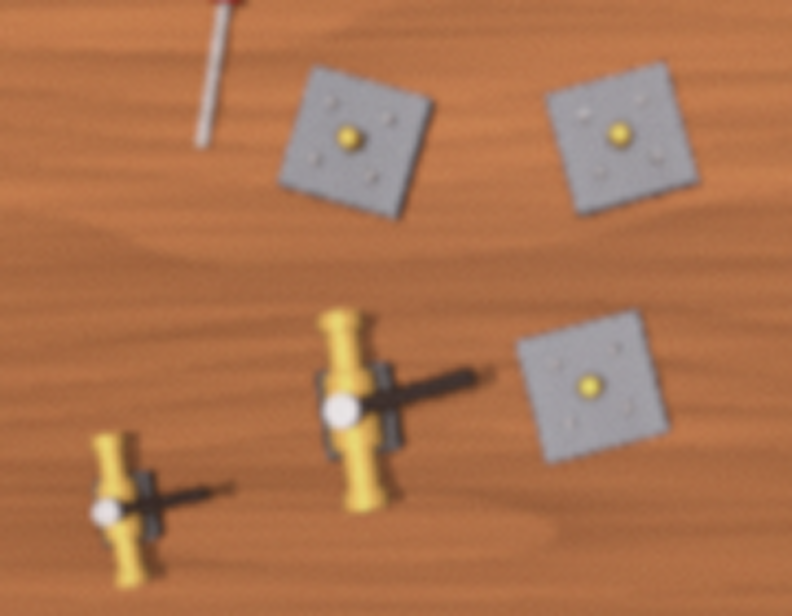

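The crop shows the pipe's ends at about (343,318) and (366,500), the lever running from (342,410) to (480,375), and pilots at (349,138), (620,134), (590,386). The next step is to refine the lid, the handle and the valve.

```bash
cat > m1.py <<'E'
from h import *; from m0 import rect,crop
d=grab('top'); hsv=cv2.cvtColor(d['image'],cv2.COLOR_RGB2HSV); H,S,V=[hsv[:,:,i].astype(int) for i in range(3)]
e=grab('scene'); h2=cv2.cvtColor(e['image'],cv2.COLOR_RGB2HSV); H2,S2,V2=[h2[:,:,i].astype(int) for i in range(3)]
red=((H<8)|(H>170))&(S>120)&(V>90); print('handle',rect(d,crop(red,(407,232),35),.095))
o=lambda u,v:(110+u/4.4,160+v/4.4)
print('pipe ends',(onz(d,[o(343,318),o(366,500)],.043)*1000).round(0).tolist())
for z in(.076,.08,.085,.09): print('axis',z,(onz(d,[o(342,410)],z)*1000).round(0).tolist())
print('lever tip',(onz(d,[o(478,376),o(410,393)],.076)*1000).round(0).tolist())
print('lid corners from white mask (z .061):')
cs,_=cv2.findContours(crop((S<40)&(V>205),(407,232),50).astype('uint8'),cv2.RETR_EXTERNAL,cv2.CHAIN_APPROX_NONE); c=max(cs,key=cv2.contourArea)
print((onz(d,cv2.boxPoints(cv2.minAreaRect(c)),.061)*1000).round(0).tolist())
save(d,'lid.png',(360,185,455,280),4)
save(e,'lids.png',(130,245,250,350),5)
a=cv2.imread('pics/lid.png');b=cv2.imread('pics/lids.png');cv2.imwrite('pics/lidb.png',cv2.hconcat([cv2.resize(a,(400,400)),cv2.resize(b,(400,400))]))
E
python3 m1.py
```

```text
handle (array([ 471.3, -320.4]), (6.6, 70.9), 2.0)
pipe ends [[480.0, 306.0, 43.0], [361.0, 291.0, 43.0]]
axis 0.076 [[420.0, 300.0, 76.0]]
axis 0.08 [[420.0, 299.0, 80.0]]
axis 0.085 [[420.0, 298.0, 85.0]]
axis 0.09 [[420.0, 297.0, 90.0]]
lever tip [[441.0, 213.0, 76.0], [430.0, 256.0, 76.0]]
lid corners from white mask (z .061):
[[559.0, -231.0, 61.0], [565.0, -413.0, 61.0], [384.0, -415.0, 61.0], [379.0, -235.0, 61.0]]
```

View pics/lidb.png

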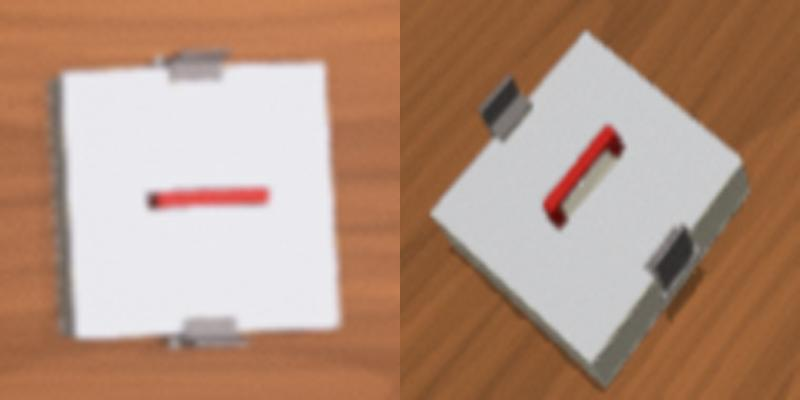

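Request:
{"fn": "play_rows", "kwargs": {
  "series": [
    [[1,-1,0,0,0,-0.4,-1],[1,-1,0,0,0,-0.4,-1],[1,-1,0,0,0,-0.4,-1],[1,-1,0,0,0,-0.4,-1],[1,-1,0,0,0,-0.4,-1],[1,-1,0,0,0,-0.4,-1]]
  ]
}}

```text
time_s: 0.85
tool_pos: [0.3035, 0.4764, 0.2535]
orientation: [1.411, 2.806, 0.0]
force: [-0.9, 0.7, 0.7]
finger_gap: 0.0124
finger_force: 0.0
```

Request:
{"fn": "play_rows", "kwargs": {
  "series": [
    [[0.9,-1,0,0,0,-0.396,-1],[0.9,-1,0,0,0,-0.396,-1],[0.9,-1,0,0,0,-0.396,-1],[0.9,-1,0,0,0,-0.396,-1],[0.9,-1,0,0,0,-0.396,-1],[0.9,-1,0,0,0,-0.396,-1]]
  ]
}}

```text
time_s: 1.35
tool_pos: [0.4104, 0.3575, 0.2534]
orientation: [-2.196, -2.246, -0.0]
force: [0.6, 0.6, -0.3]
finger_gap: -0.0002
finger_force: 0.0
```

Request:
{"fn": "play_rows", "kwargs": {
  "series": [
    [[0,-1,0,0,0,0,-1],[0,-1,0,0,0,0,-1],[0,-1,0,0,0,0,-1],[0,-1,0,0,0,0,-1]]
  ]
}}

```text
time_s: 1.68
tool_pos: [0.4087, 0.235, 0.253]
orientation: [2.185, 2.256, -0.003]
force: [0.5, -0.2, 0.7]
finger_gap: -0.0
finger_force: 0.0
```

Request:
{"fn": "play_rows", "kwargs": {
  "series": [
    [[0,-1,0,0,0,0,-1],[0,-1,0,0,0,0,-1],[0,-1,0,0,0,0,-1],[0,-1,0,0,0,0,-1]]
  ]
}}

```text
time_s: 2.02
tool_pos: [0.4095, 0.1148, 0.2535]
orientation: [2.187, 2.253, -0.002]
force: [0.6, 0.3, 0.6]
finger_gap: 0.0002
finger_force: 0.0
```

Request:
{"fn": "play_rows", "kwargs": {
  "series": [
    [[0,-1,0,0,0,0,-1],[0,-1,0,0,0,0,-1],[0,-1,0,0,0,0,-1],[0,-1,0,0,0,0,-1]]
  ]
}}

```text
time_s: 2.35
tool_pos: [0.41, -0.0054, 0.2537]
orientation: [2.188, 2.251, -0.001]
force: [0.3, 1.2, 0.5]
finger_gap: -0.0001
finger_force: 0.0
```

Request:
{"fn": "play_rows", "kwargs": {
  "series": [
    [[0,-1,0,0,0,0,-1],[0,-1,0,0,0,0,-1],[0,-1,0,0,0,0,-1],[0,-1,0,0,0,0,-1]]
  ]
}}

```text
time_s: 2.68
tool_pos: [0.4103, -0.1254, 0.2537]
orientation: [2.188, 2.251, -0.002]
force: [0.5, -0.1, 0.0]
finger_gap: -0.0
finger_force: 0.0
```

Request:
{"fn": "play_rows", "kwargs": {
  "series": [
    [[0,-1,0,0,0,0,-1],[0,-1,0,0,0,0,-1],[0,-1,0,0,0,0,-1],[0,-1,0,0,0,0,-1]]
  ]
}}

```text
time_s: 3.02
tool_pos: [0.4107, -0.2453, 0.2535]
orientation: [2.188, 2.252, -0.002]
force: [-0.4, 0.6, -0.7]
finger_gap: -0.0002
finger_force: 0.0
```

Request:
{"fn": "play_rows", "kwargs": {
  "series": [
    [[0,-0.65,-0.5,0,0,0,-1],[0,-0.65,-0.5,0,0,0,-1],[0,-0.65,-0.5,0,0,0,-1],[0,-0.65,-0.5,0,0,0,-1],[0,-0.65,-0.5,0,0,0,-1]]
  ]
}}

```text
time_s: 3.43
tool_pos: [0.4104, -0.3181, 0.1925]
orientation: [-2.187, -2.252, -0.002]
force: [-0.7, -0.6, 0.9]
finger_gap: 0.0
finger_force: 0.0
```

Request:
{"fn": "play_rows", "kwargs": {
  "series": [
    [[0,-0.03,-0.4,0,0,0,-1],[0,-0.03,-0.7,0,0,0,-1],[0,-0.03,-0.78,0,0,0,-1],[0,-0.03,-0.78,0,0,0,-1]]
  ]
}}

```text
time_s: 3.77
tool_pos: [0.4086, -0.3199, 0.0972]
orientation: [-2.184, -2.248, -0.001]
force: [1.1, 0.4, 0.9]
finger_gap: 0.0002
finger_force: 0.0
```

Request:
{"fn": "play_rows", "kwargs": {
  "series": [
    [[-0.2,0,0,0,0,0,-1],[-0.37,0,0,0,0,0,-1],[-0.45,0,-0.06,0,0,0,-1],[-0.54,0,-0.11,0,0,0,-1],[-0.63,0,-0.24,0,0,0,-1],[-0.63,0,-0.24,0,0,0,-1],[-0.65,0,-0.36,0,0,0,-1],[-0.65,0,-0.36,0,0,0,-1]]
  ]
}}

```text
time_s: 4.43
tool_pos: [0.3311, -0.3228, 0.0556]
orientation: [-2.191, -2.248, -0.001]
force: [-0.7, 0.6, -0.2]
finger_gap: 0.0
finger_force: 0.0
```

Request:
{"fn": "play_rows", "kwargs": {
  "series": [
    [[0,0,0.95,0,0,0,-1],[0,0,0.95,0,0,0,-1],[0,0,0.95,0,0,0,-1],[0,0,0.95,0,0,0,-1]]
  ]
}}

```text
time_s: 4.77
tool_pos: [0.3351, -0.3272, 0.179]
orientation: [2.183, 2.241, -0.003]
force: [0.6, -0.7, -0.1]
finger_gap: 0.0001
finger_force: 0.0
```

Request:
{"fn": "play_rows", "kwargs": {
  "series": [
    [[1,0.02,0,0,0,0,-1],[1,0.02,0,0,0,0,-1],[1,0.02,0,0,0,0,-1],[1,0.02,0,0,0,0,-1]]
  ]
}}

```text
time_s: 5.1
tool_pos: [0.4572, -0.3206, 0.171]
orientation: [2.188, 2.251, 0.003]
force: [-0.9, 0.3, 0.1]
finger_gap: 0.0001
finger_force: 0.0
```

Request:
{"fn": "play_rows", "kwargs": {
  "series": [
    [[0.7,0,0,0,0,0,-1],[0.7,0,0,0,0,0,-1],[0.7,0,-0.3,0,0,0,-1],[0.7,0,-0.5,0,0,0,-1],[0.7,0,-0.59,0,0,0,-1],[0.7,0,-0.59,0,0,0,-1]]
  ]
}}

```text
time_s: 5.6
tool_pos: [0.5336, -0.3191, 0.096]
orientation: [-2.187, -2.245, 0.001]
force: [-0.1, -0.2, 0.2]
finger_gap: 0.0
finger_force: 0.0
```

Request:
{"fn": "play_rows", "kwargs": {
  "series": [
    [[0.2,0,0,0,0,0,-1],[0.35,0,0,0,0,0,-1],[0.45,0,-0.06,0,0,0,-1],[0.53,0,-0.11,0,0,0,-1],[0.62,0,-0.24,0,0,0,-1],[0.62,0,-0.24,0,0,0,-1],[0.64,0,-0.36,0,0,0,-1],[0.64,0,-0.36,0,0,0,-1]]
  ]
}}

```text
time_s: 6.27
tool_pos: [0.6117, -0.3209, 0.0554]
orientation: [-2.192, -2.248, 0.0]
force: [0.8, 0.7, -0.1]
finger_gap: -0.0001
finger_force: 0.3
```

Request:
{"fn": "play_rows", "kwargs": {
  "series": [
    [[0,0,0.95,0,0,0,-1],[0,0,0.95,0,0,0,-1],[0,0,0.95,0,0,0,-1],[0,0,0.95,0,0,0,-1]]
  ]
}}

```text
time_s: 6.6
tool_pos: [0.6159, -0.324, 0.1812]
orientation: [2.183, 2.239, 0.004]
force: [0.4, -0.5, 0.8]
finger_gap: 0.0002
finger_force: 0.0
```

Request:
{"fn": "play_rows", "kwargs": {
  "series": [
    [[0.3,1,0.5,0,0,0,0],[0.3,1,0.5,0,0,0,0],[0.3,1,0.5,0,0,0,0],[0.3,1,0.5,0,0,0,0]]
  ]
}}

```text
time_s: 6.93
tool_pos: [0.6502, -0.1972, 0.2348]
orientation: [2.187, 2.25, 0.006]
force: [0.6, -0.2, 0.1]
finger_gap: 0.0426
finger_force: 0.0
```

Request:
{"fn": "play_rows", "kwargs": {
  "series": [
    [[0,1,0,0,0,0,0],[0,1,0,0,0,0,0],[0,1,0,0,0,0,0],[0,1,0,0,0,0,0]]
  ]
}}

```text
time_s: 7.27
tool_pos: [0.6478, -0.0748, 0.2308]
orientation: [-2.185, -2.254, -0.003]
force: [0.2, -1.3, 0.3]
finger_gap: 0.0427
finger_force: 0.0
```

```bash
sed -i 's/(S<40)&(V>205)/(S<40)\&(V>200)/' m1.py; python3 m1.py|grep -v -e axis -e lever -e pipe
```

```text
handle (array([ 471.5, -320.4]), (6.4, 70.8), 1.6)
lid corners from white mask (z .061):
[[566.0, -230.0, 61.0], [574.0, -412.0, 61.0], [377.0, -416.0, 61.0], [371.0, -236.0, 61.0]]
```

View pics/lidb.png

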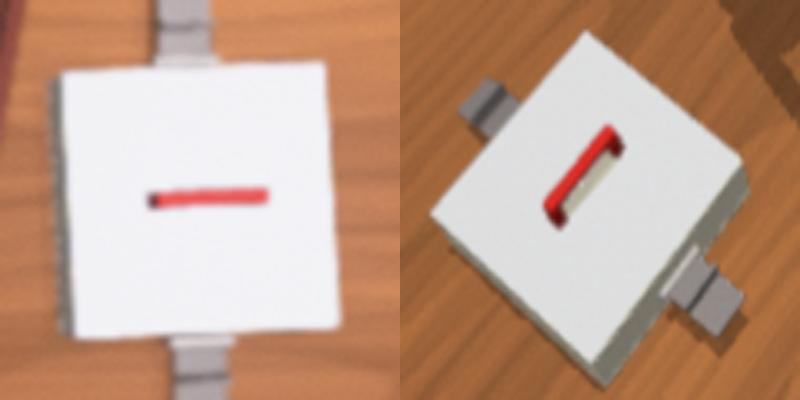

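Both clips now hang out horizontally (left view: at about (183,28) and (203,365)) and the lid is unmoved. Next I go above the handle.

Request:
{"fn": "play_rows", "kwargs": {
  "series": [
    [[-0.7,-1,0,0,0,0,0],[-0.7,-1,0,0,0,0,0],[-0.7,-1,0,0,0,0,0],[-0.7,-1,0,0,0,0,0],[-0.7,-1,0,0,0,0,0]]
  ]
}}

```text
time_s: 7.78
tool_pos: [0.5613, -0.207, 0.2306]
orientation: [2.2, 2.242, -0.004]
force: [0.2, -0.4, -0.8]
finger_gap: 0.043
finger_force: 0.0
```

Request:
{"fn": "play_rows", "kwargs": {
  "series": [
    [[-0.78,-1,-0.5,0,0,0,0],[-0.78,-1,-0.5,0,0,0,0],[-0.78,-1,-0.5,0,0,0,0],[-0.78,-1,-0.5,0,0,0,0],[-0.78,-1,-0.5,0,0,0,0],[-0.78,-1,-0.5,0,0,0,0]]
  ]
}}

```text
time_s: 8.28
tool_pos: [0.4687, -0.3231, 0.1694]
orientation: [-2.197, -2.243, 0.0]
force: [0.0, 0.3, -0.2]
finger_gap: 0.0427
finger_force: 0.0
```

```bash
python3 -c "
from h import *
s=bot.state();print(s['tool_pos'],s['orientation'],s['force'],s['joint_positions'])"
```

```text
[ 0.46873146 -0.32309165  0.16942254] [-2.19712982e+00 -2.24257892e+00  2.73917076e-04] [ 2.48754830e-04  2.73763179e-01 -2.13970602e-01] [-7.41950997e-01  1.64486763e-01  1.75388274e+00 -1.11950089e-04
  1.22530780e+00 -7.62386170e-01]
```

Request:
{"fn": "play_rows", "kwargs": {
  "series": [
    [[0.02,0,-0.3,0,0,0,0],[0.02,0,-0.5,0,0,0,0],[0.02,0,-0.63,0,0,0,0],[0.02,0,-0.63,0,0,0,0],[0.02,0,-0.63,0,0,0,0]]
  ]
}}

```text
time_s: 8.7
tool_pos: [0.4736, -0.3205, 0.0948]
orientation: [-2.191, -2.25, -0.0]
force: [-0.0, -0.1, 1.0]
finger_gap: 0.0427
finger_force: 0.0
```

Request:
{"fn": "play_rows", "kwargs": {
  "series": [
    [[0,0,0,0,0,0,-1],[0,0,0,0,0,0,-1],[0,0,0,0,0,0,-1],[0,0,0,0,0,0,-1],[0,0,0,0,0,0,-1]]
  ],
  "squeeze": 80
}}

```text
time_s: 9.12
tool_pos: [0.4744, -0.322, 0.0972]
orientation: [2.19, 2.247, 0.0]
force: [-1.4, 1.4, 6.2]
finger_gap: 0.0102
finger_force: 78.7
```

Request:
{"fn": "play_rows", "kwargs": {
  "series": [
    [[0,0,0.2,0,0,0,-1],[0,0,0.4,0,0,0,-1],[0,0,0.6,0,0,0,-1],[0,0,0.6,0,0,0,-1]]
  ]
}}

```text
time_s: 9.45
tool_pos: [0.4759, -0.3234, 0.1731]
orientation: [2.186, 2.243, 0.001]
force: [0.9, -1.9, -1.4]
finger_gap: 0.0099
finger_force: 78.7
```

Request:
{"fn": "play_rows", "kwargs": {
  "series": [
    [[-0.1,0.92,0,0,0,0,-1],[-0.1,0.92,0,0,0,0,-1],[-0.1,0.92,0,0,0,0,-1],[-0.1,0.92,0,0,0,0,-1],[-0.1,0.92,0,0,0,0,-1]]
  ]
}}

```text
time_s: 9.87
tool_pos: [0.4609, -0.2092, 0.1663]
orientation: [-2.19, -2.252, 0.0]
force: [-0.3, -0.6, -2.2]
finger_gap: 0.0098
finger_force: 78.7
```

Request:
{"fn": "play_rows", "kwargs": {
  "series": [
    [[-0.1,0.92,0,0,0,0,-1],[-0.1,0.92,0,0,0,0,-1],[-0.1,0.92,0,0,0,0,-1],[-0.1,0.92,-0.4,0,0,0,-1],[-0.1,0.92,-0.7,0,0,0,-1],[-0.1,0.92,-0.85,0,0,0,-1],[-0.1,0.92,-0.85,0,0,0,-1]]
  ]
}}

```text
time_s: 10.45
tool_pos: [0.4454, -0.0993, 0.06]
orientation: [-2.187, -2.243, 0.006]
force: [-1.2, 1.4, -3.0]
finger_gap: 0.0103
finger_force: 78.7
```

```bash
python3 -c "
from h import *
s=bot.state();print(s['tool_pos'],s['orientation'],s['force'],s['finger_gap'])
d=grab('top');save(d,'l1.png',(300,140,460,290),3.5);
e=grab('scene');save(e,'l2.png',(130,200,290,350),3.5)
cv2.imwrite('pics/l3.png',cv2.resize(cv2.hconcat([cv2.imread('pics/l1.png'),cv2.imread('pics/l2.png')]),(800,375)))"
```

```text
[ 0.44535605 -0.09933395  0.06000161] [-2.18724927 -2.24332212  0.00577225] [-1.1673398   1.35456228 -2.98158312] 0.01032538945564341
```

View pics/l3.png

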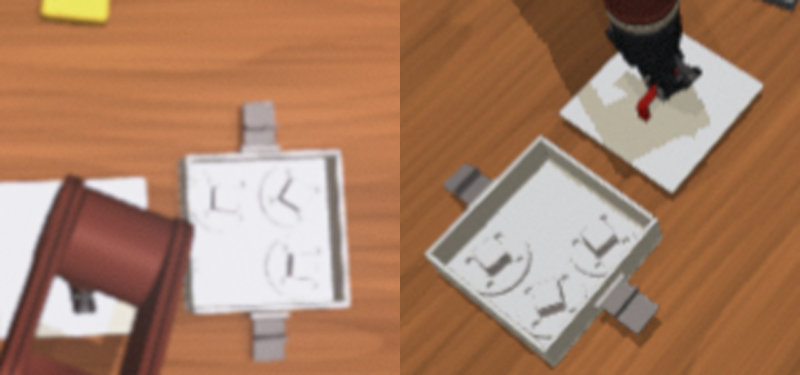

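The pictures show three covers in the open tote: left crop at (213,197), (285,195), (290,265). The lid hangs level near the bench.

Request:
{"fn": "play_rows", "kwargs": {
  "series": [
    [[0,0,-0.05,0,0,0,-1],[0,0,-0.08,0,0,0,-1],[0,0,-0.11,0,0,0,-1],[0,0,-0.11,0,0,0,-1],[0,0,-0.11,0,0,0,-1]]
  ]
}}

```text
time_s: 10.97
tool_pos: [0.4494, -0.1005, 0.052]
orientation: [2.193, 2.249, 0.0]
force: [-0.3, -0.6, -1.4]
finger_gap: 0.01
finger_force: 78.7
```

Request:
{"fn": "play_rows", "kwargs": {
  "series": [
    [[0,0,-0.02,0,0,0,-1],[0,0,-0.02,0,0,0,-1]]
  ]
}}

```text
time_s: 11.13
tool_pos: [0.4492, -0.1004, 0.0493]
orientation: [2.193, 2.25, 0.0]
force: [0.2, -0.7, -1.8]
finger_gap: 0.01
finger_force: 78.7
```

Request:
{"fn": "play_rows", "kwargs": {
  "series": [
    [[0,0,-0.02,0,0,0,-1],[0,0,-0.03,0,0,0,-1],[0,0,-0.03,0,0,0,-1]]
  ]
}}

```text
time_s: 11.38
tool_pos: [0.4496, -0.1005, 0.0481]
orientation: [-2.192, -2.25, 0.001]
force: [-10.7, 3.8, 25.2]
finger_gap: 0.0097
finger_force: 82.2
```

Request:
{"fn": "play_rows", "kwargs": {
  "series": [
    [[0,0,0,0,0,0,0],[0,0,0,0,0,0,0],[0,0,0,0,0,0,0],[0,0,0,0,0,0,0]]
  ]
}}

```text
time_s: 11.72
tool_pos: [0.4493, -0.1004, 0.0457]
orientation: [2.193, 2.25, 0.0]
force: [-0.5, 0.0, 0.4]
finger_gap: 0.0426
finger_force: 0.0
```

Request:
{"fn": "play_rows", "kwargs": {
  "series": [
    [[0,0,0.5,0,0,0,0],[0,0,1,0,0,0,0],[0,0,1,0,0,0,0],[0,0,1,0,0,0,0],[0,0,1,0,0,0,0]]
  ]
}}

```text
time_s: 12.13
tool_pos: [0.4511, -0.1012, 0.1684]
orientation: [2.189, 2.246, 0.003]
force: [-0.1, -0.6, -0.7]
finger_gap: 0.0425
finger_force: 0.0
```

Request:
{"fn": "play_rows", "kwargs": {
  "series": [
    [[0,1,0.5,0,0,0,0],[0,1,0.5,0,0,0,0],[0,1,0.5,0,0,0,0],[0,1,0.5,0,0,0,0],[0,1,0.5,0,0,0,0]]
  ]
}}

```text
time_s: 12.55
tool_pos: [0.4493, 0.0216, 0.2258]
orientation: [2.188, 2.254, 0.001]
force: [0.8, -0.5, 0.2]
finger_gap: 0.0426
finger_force: 0.0
```

```bash
python3 -c "
from h import *
s=bot.state();print(s['tool_pos'],s['orientation'],s['force'],s['finger_gap'])
d=grab('top');save(d,'l1.png',(360,180,460,280),6);np.save('t.npy',d['image'])
e=grab('scene');save(e,'l2.png',(130,245,250,350),5)
cv2.imwrite('pics/l4.png',cv2.hconcat([cv2.resize(cv2.imread('pics/'+n),(400,400)) for n in('l1.png','l2.png')]))"
```

```text
[0.44925815 0.0216415  0.22576247] [2.18809055e+00 2.25396681e+00 9.87844701e-04] [ 0.80609715 -0.51845723  0.19510737] 0.04258300220071657
```

View pics/l4.png

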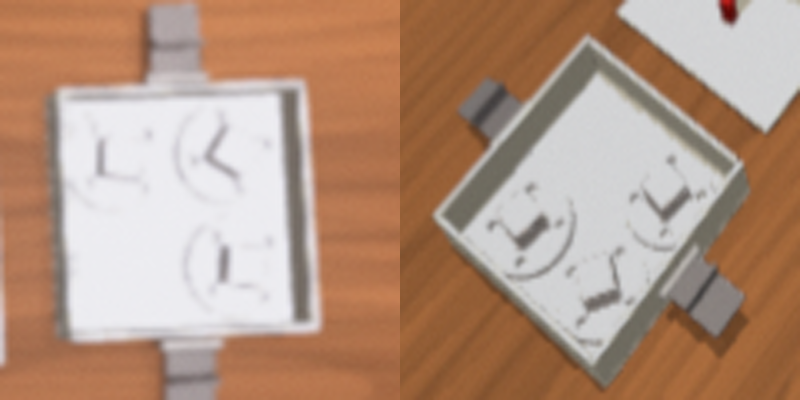

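Lid is flat on the bench and released; the covers have low contrast, so I enhance.

```bash
cat > enh.py <<'E'
from h import *
def enh(d,box,s):
    g=cv2.cvtColor(d['image'],cv2.COLOR_RGB2GRAY)[box[1]:box[3],box[0]:box[2]].astype('float32')
    g=cv2.resize(g,None,fx=s,fy=s,interpolation=cv2.INTER_CUBIC)
    b=cv2.GaussianBlur(g,(0,0),8*s/2); return np.clip(128+5*(g-b),0,255).astype('uint8')
E
python3 -c "
from enh import *
d=grab('top'); cv2.imwrite('pics/e1.png',cv2.cvtColor(enh(d,(372,198,442,268),8),0 or cv2.COLOR_GRAY2BGR))
"
```

```text
(no output)
```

View pics/e1.png

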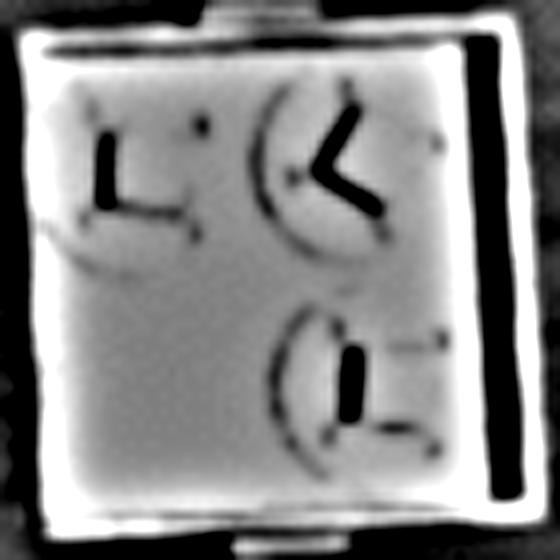

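Hole spots are clear: A (92,105),(201,126),(195,235),(88,218); B (346,88),(436,143),(386,235),(292,177); C (337,327),(443,340),(432,450),(328,435).

```bash
cat > cov.py <<'E'
from enh import *
def fit(d,pts,z,box,s,r=7):
    g=enh(d,box,s).astype(float); out=[]
    for u,v in pts:
        w=np.clip(118-g[v-r:v+r+1,u-r:u+r+1],0,None); yy,xx=np.mgrid[v-r:v+r+1,u-r:u+r+1]
        if w.sum()>0: u,v=(w*xx).sum()/w.sum(),(w*yy).sum()/w.sum()
        out.append((box[0]+(u+.5)/s-.5,box[1]+(v+.5)/s-.5))
    P=onz(d,out,z)[:,:2]*1000; c=P.mean(0); q=P-c
    a=np.degrees(np.unwrap(np.arctan2(q[:,1],q[:,0])*4)/4)
    a=((a-45+45)%90-45); a=np.degrees(np.angle(np.exp(1j*np.radians(4*a)).mean()))/4
    print('centre',c.round(1),'yaw',a.round(1),'radii',np.linalg.norm(q,axis=1).round(1))
if __name__=='__main__':
    d=grab('top'); b=(372,198,442,268)
    for p in([(92,105),(201,126),(195,235),(88,218)],[(346,88),(436,143),(386,235),(292,177)],[(337,327),(443,340),(432,450),(328,435)]): fit(d,p,.012,b,8)
    for n in('top','scene'):
        d=grab(n); hsv=cv2.cvtColor(d['image'],cv2.COLOR_RGB2HSV).astype(int); H,S,V=[hsv[:,:,i] for i in range(3)]
        for P in((.6006,.3027,.034),(.5998,.1237,.034),(.4347,.1447,.034)):
            u,v=proj(d,[P])[0].round().astype(int); m=np.zeros(H.shape,bool); m[v-12:v+13,u-12:u+13]=1
            ys,xs=np.where(m&(H>14)&(H<36)&(S>80)); bt=ys.max() if len(ys) else 0
            print(n,'pilot n',len(ys),(onz(d,[[xs.mean(),ys.mean()]],.034 if n=='scene' else .042)*1000).round(1) if len(ys) else '')
E
python3 cov.py; python3 - <<'E'
from h import *
e=grab('scene'); P=proj(e,[(.6,.3,.03),(.6,.124,.03),(.435,.145,.03)]).round(); print(P.tolist())
save(e,'pl.png',(255,160,370,240),6.9)
E
```

```text
centre [ 512.1 -284. ] yaw -7.1 radii [29.3 27.6 29.6 27.1]
centre [ 514.8 -366.8] yaw -32.6 radii [27.2 27.6 27.9 27.8]
centre [ 431.1 -371.7] yaw -7.1 radii [28.4 27.8 28.7 27.5]
top pilot n 22 [[600.9 303.2  42. ]]
top pilot n 19 [[599.9 124.   42. ]]
top pilot n 18 [[434.5 144.6  42. ]]
scene pilot n 25 [[603.8 305.9  34. ]]
scene pilot n 29 [[602.4 125.9  34. ]]
scene pilot n 28 [[436.8 147.   34. ]]
[[346.0, 181.0], [316.0, 215.0], [279.0, 186.0]]
```

View pics/pl.png

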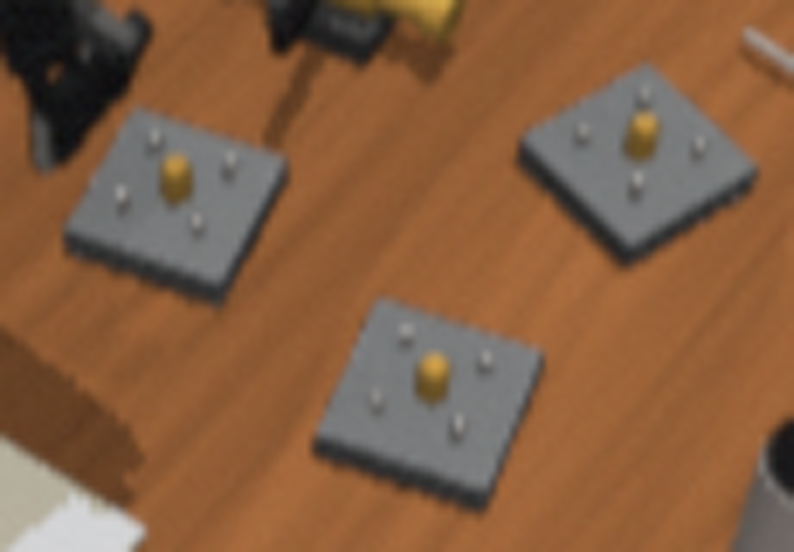

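Plates are clean in view: pilots at crop (176,175), (433,375), (643,135). I go for cover A first.

Request:
{"fn": "play_rows", "kwargs": {
  "series": [
    [[0.2,-1,0,0,0,-0.083,0],[0.2,-1,0,0,0,-0.083,0],[0.2,-1,0,0,0,-0.083,0],[0.2,-1,0,0,0,-0.083,0]]
  ]
}}

```text
time_s: 13.23
tool_pos: [0.4738, -0.1068, 0.2256]
orientation: [2.339, 2.093, -0.003]
force: [0.2, 0.0, 0.5]
finger_gap: 0.0426
finger_force: 0.0
```

Request:
{"fn": "play_rows", "kwargs": {
  "series": [
    [[0.2,-1,0,0,0,0,0],[0.2,-1,0,0,0,0,0],[0.2,-1,0,0,0,0,0],[0.2,-1,0,0,0,0,0]]
  ]
}}

```text
time_s: 13.57
tool_pos: [0.4973, -0.2269, 0.2252]
orientation: [2.339, 2.094, -0.003]
force: [-0.2, -0.3, -0.5]
finger_gap: 0.0425
finger_force: 0.0
```

Request:
{"fn": "play_rows", "kwargs": {
  "series": [
    [[0.13,-0.55,-0.9,0,0,0,0],[0.13,-0.55,-0.9,0,0,0,0],[0.13,-0.55,-0.9,0,0,0,0],[0.13,-0.55,-0.9,0,0,0,0],[0.13,-0.55,-0.9,0,0,0,0],[0.13,-0.55,-0.9,0,0,0,0],[0.13,-0.55,-0.9,0,0,0,0],[0.13,-0.55,-0.9,0,0,0,0]]
  ]
}}

```text
time_s: 14.23
tool_pos: [0.5142, -0.2865, 0.1206]
orientation: [2.331, 2.1, 0.002]
force: [0.2, 0.4, 0.9]
finger_gap: 0.0428
finger_force: 0.0
```

```bash
cat > st.py <<'E'
from h import *
s=bot.state(); o=s['orientation']; R=cv2.Rodrigues(o)[0]
print('t',round(s['time_s'],2),'pos',(s['tool_pos']*1000).round(1),'closing deg',np.degrees(np.arctan2(R[1,1],R[0,1])).round(2),'F',s['force'].round(1),'M',s['moment'].round(2),'gap',round(s['finger_gap']*1000,1),'q6',s['joint_positions'][5].round(2))
E
python3 st.py
```

```text
t 14.23 pos [ 514.2 -286.5  120.6] closing deg -5.96 F [0.2 0.4 0.9] M [-0.05  0.03 -0.03] gap 42.8 q6 -0.54
```

Request:
{"fn": "play_rows", "kwargs": {
  "series": [
    [[-0.015,0.02,-0.3,0,0,0,0],[-0.015,0.02,-0.5,0,0,0,0],[-0.015,0.02,-0.67,0,0,0,0],[-0.015,0.02,-0.67,0,0,0,0],[-0.015,0.02,-0.67,0,0,0,0]]
  ]
}}

```text
time_s: 14.65
tool_pos: [0.5111, -0.2834, 0.0381]
orientation: [-2.334, -2.103, -0.0]
force: [0.8, 0.1, 1.4]
finger_gap: 0.0428
finger_force: 0.0
```

Request:
{"fn": "play_rows", "kwargs": {
  "series": [
    [[0,0,0,0,0,0,-1],[0,0,0,0,0,0,-1],[0,0,0,0,0,0,-1],[0,0,0,0,0,0,-1],[0,0,0,0,0,0,-1]]
  ],
  "squeeze": 40
}}

```text
time_s: 15.07
tool_pos: [0.5128, -0.285, 0.0402]
orientation: [2.331, 2.099, 0.002]
force: [-0.6, 1.3, 6.8]
finger_gap: 0.0269
finger_force: 41.3
```

```bash
python3 st.py
```

```text
t 15.07 pos [ 512.8 -285.    40.2] closing deg -5.99 F [-0.6  1.3  6.8] M [0.24 0.29 0.04] gap 26.9 q6 -0.54
```

Request:
{"fn": "play_rows", "kwargs": {
  "series": [
    [[0,0,0,0,0,0,0.1],[0,0,0,0,0,0,0.1],[0,0,0,0,0,0,0.1],[0,0,0.3,0,0,0,0.1],[0,0,0.3,0,0,0,0.1]]
  ]
}}

```text
time_s: 15.48
tool_pos: [0.5133, -0.2856, 0.0779]
orientation: [2.33, 2.098, 0.002]
force: [1.9, -1.2, 0.6]
finger_gap: 0.047
finger_force: 0.0
```

Request:
{"fn": "play_rows", "kwargs": {
  "series": [
    [[0,0,0,0,0,-0.5,0.1],[0,0,0,0,0,-0.5,0.1],[0,0,0,0,0,-0.5,0.1],[0,0,0,0,0,-0.5,0.1],[0,0,0,0,0,-0.5,0.1],[0,0,0,0,0,-0.5,0.1],[0,0,0,0,0,-0.5,0.1],[0,0,0,0,0,-0.5,0.1]]
  ]
}}

```text
time_s: 16.15
tool_pos: [0.511, -0.284, 0.0734]
orientation: [2.962, 1.047, 0.0]
force: [-0.1, -0.4, -0.6]
finger_gap: 0.0471
finger_force: 0.0
```

Request:
{"fn": "play_rows", "kwargs": {
  "series": [
    [[0,0,0,0,0,-0.5,0],[0,0,0,0,0,-0.5,0],[0,0,0,0,0,-0.5,0],[0,0,0,0,0,-0.5,0],[0,0,0,0,0,-0.5,0],[0,0,0,0,0,-0.5,0],[0,0,0,0,0,-0.5,0],[0,0,0,0,0,-0.5,0]]
  ]
}}

```text
time_s: 16.82
tool_pos: [0.511, -0.284, 0.0734]
orientation: [3.137, -0.164, 0.0]
force: [0.4, 0.2, -0.4]
finger_gap: 0.0429
finger_force: 0.0
```

Request:
{"fn": "play_rows", "kwargs": {
  "series": [
    [[0,0,-0.15,0,0,0,0],[0,0,-0.3,0,0,0,0],[0,0,-0.3,0,0,0,0],[0,0,-0.3,0,0,0,-1],[0,0,-0.3,0,0,0,-1],[0,0,-0.3,0,0,0,-1],[0,0,-0.3,0,0,0,-1],[0,0,-0.3,0,0,0,-1]]
  ],
  "squeeze": 40
}}

```text
time_s: 17.48
tool_pos: [0.5113, -0.2842, 0.038]
orientation: [3.137, -0.164, 0.001]
force: [0.2, -0.1, -2.7]
finger_gap: 0.0274
finger_force: 42.5
```

```bash
python3 st.py
```

```text
t 17.48 pos [ 511.3 -284.2   38. ] closing deg -95.98 F [ 0.2 -0.1 -2.7] M [ 0.   -0.01  0.04] gap 27.4 q6 1.03
```

Request:
{"fn": "play_rows", "kwargs": {
  "series": [
    [[0,0,0.2,0,0,0,-1],[0,0,0.4,0,0,0,-1],[0,0,0.7,0,0,0,-1],[0,0,1,0,0,0,-1],[0,0,1,0,0,0,-1]]
  ],
  "squeeze": 60
}}

```text
time_s: 17.9
tool_pos: [0.5151, -0.2869, 0.1665]
orientation: [3.129, -0.164, 0.018]
force: [1.5, -1.3, -1.1]
finger_gap: 0.027
finger_force: 66.1
```

Request:
{"fn": "play_rows", "kwargs": {
  "series": [
    [[-0.16,0.895,0,0,0,0.226,-1],[-0.16,0.895,0,0,0,0.226,-1],[-0.16,0.895,0,0,0,0.226,-1],[-0.16,0.895,0,0,0,0.226,-1],[-0.16,0.895,0,0,0,0.226,-1]]
  ]
}}

```text
time_s: 18.32
tool_pos: [0.4916, -0.1753, 0.1573]
orientation: [3.116, 0.395, 0.0]
force: [0.9, 0.3, -2.2]
finger_gap: 0.0268
finger_force: 65.9
```

Request:
{"fn": "play_rows", "kwargs": {
  "series": [
    [[-0.16,0.895,0,0,0,0,-1],[-0.16,0.895,0,0,0,0,-1],[-0.16,0.895,0,0,0,0,-1],[-0.16,0.895,0,0,0,0,-1],[-0.16,0.895,0,0,0,0,-1]]
  ]
}}

```text
time_s: 18.73
tool_pos: [0.473, -0.069, 0.1575]
orientation: [3.116, 0.393, 0.001]
force: [0.1, -0.2, -2.4]
finger_gap: 0.0265
finger_force: 65.9
```

Request:
{"fn": "play_rows", "kwargs": {
  "series": [
    [[-0.16,0.895,0,0,0,0,-1],[-0.16,0.895,0,0,0,0,-1],[-0.16,0.895,0,0,0,0,-1],[-0.16,0.895,0,0,0,0,-1],[-0.16,0.895,0,0,0,0,-1]]
  ]
}}

```text
time_s: 19.15
tool_pos: [0.4542, 0.0379, 0.1576]
orientation: [3.116, 0.393, 0.002]
force: [0.5, 0.2, -2.1]
finger_gap: 0.0271
finger_force: 65.9
```

Request:
{"fn": "play_rows", "kwargs": {
  "series": [
    [[-0.16,0.895,0,0,0,0,-1],[-0.16,0.895,0,0,0,0,-1],[-0.16,0.895,0,0,0,0,-1],[-0.16,0.895,0,0,0,0,-1],[-0.16,0.895,0,0,0,0,-1],[-0.16,0.895,0,0,0,0,-1],[-0.16,0.895,0,0,0,0,-1]]
  ]
}}

```text
time_s: 19.73
tool_pos: [0.4351, 0.144, 0.1574]
orientation: [3.117, 0.389, 0.001]
force: [0.5, 0.3, -2.5]
finger_gap: 0.0265
finger_force: 65.9
```

```bash
python3 st.py
```

```text
t 19.73 pos [435.1 144.  157.4] closing deg -75.79 F [ 0.5  0.3 -2.5] M [-0.07  0.03 -0.03] gap 26.5 q6 1.47
```

Request:
{"fn": "play_rows", "kwargs": {
  "series": [
    [[0,0.005,-0.3,0,0,0,-1],[0,0.005,-0.5,0,0,0,-1],[0,0.005,-0.62,0,0,0,-1],[0,0.005,-0.62,0,0,0,-1],[0,0.005,-0.62,0,0,0,-1],[0,0.005,-0.62,0,0,0,-1]]
  ]
}}

```text
time_s: 20.23
tool_pos: [0.4355, 0.1457, 0.0841]
orientation: [3.117, 0.39, 0.003]
force: [-0.1, 0.3, -2.2]
finger_gap: 0.0269
finger_force: 65.8
```

Request:
{"fn": "play_rows", "kwargs": {
  "series": [
    [[0,0,-0.03,0,0,0,-1],[0,0,-0.05,0,0,0,-1],[0,0,-0.07,0,0,0,-1],[0,0,-0.09,0,0,0,-1],[0,0,-0.09,0,0,0,-1]]
  ]
}}

```text
time_s: 20.65
tool_pos: [0.4341, 0.1462, 0.0722]
orientation: [3.117, 0.392, -0.001]
force: [-1.5, -0.4, -0.1]
finger_gap: 0.0269
finger_force: 66.4
```

```bash
python3 st.py
```

```text
t 20.65 pos [434.1 146.2  72.2] closing deg -75.65 F [-1.5 -0.4 -0.1] M [-0.08  0.29 -0.  ] gap 26.9 q6 1.47
```

Request:
{"fn": "play_rows", "kwargs": {
  "series": [
    [[0,0,-0.03,0,0,0,-1],[0,0,-0.03,0,0,0,-1],[0,0,-0.05,0,0,0,-1],[0,0,-0.05,0,0,0,-1]]
  ]
}}

```text
time_s: 20.98
tool_pos: [0.4333, 0.1461, 0.0653]
orientation: [3.117, 0.392, -0.003]
force: [-3.1, -0.7, -2.2]
finger_gap: 0.0265
finger_force: 66.0
```

```bash
python3 st.py
```

```text
t 20.98 pos [433.3 146.1  65.3] closing deg -75.65 F [-3.1 -0.7 -2.2] M [-0.12  0.59 -0.02] gap 26.5 q6 1.47
```

Request:
{"fn": "play_rows", "kwargs": {
  "series": [
    [[-0.015,-0.004,-0.03,0,0,0,-1],[-0.015,-0.004,-0.05,0,0,0,-1],[-0.015,-0.004,-0.07,0,0,0,-1],[-0.015,-0.004,-0.09,0,0,0,-1],[-0.015,-0.004,-0.09,0,0,0,-1]]
  ]
}}

```text
time_s: 21.4
tool_pos: [0.4324, 0.1457, 0.0549]
orientation: [3.117, 0.392, -0.0]
force: [-0.1, -0.7, -2.8]
finger_gap: 0.0267
finger_force: 66.0
```

```bash
python3 st.py
```

```text
t 21.4 pos [432.4 145.7  54.9] closing deg -75.66 F [-0.1 -0.7 -2.8] M [-0.02  0.01  0.03] gap 26.7 q6 1.47
```

Request:
{"fn": "play_rows", "kwargs": {
  "series": [
    [[0,0,-0.015,0,0,0,-1],[0,0,-0.03,0,0,0,-1],[0,0,-0.03,0,0,0,-1]]
  ]
}}

```text
time_s: 21.65
tool_pos: [0.4328, 0.1458, 0.054]
orientation: [3.117, 0.392, -0.001]
force: [-11.7, -3.0, 23.2]
finger_gap: 0.0268
finger_force: 69.0
```

```bash
python3 st.py
```

```text
t 21.65 pos [432.8 145.8  54. ] closing deg -75.65 F [-11.7  -3.   23.2] M [-0.32  1.94 -0.04] gap 26.8 q6 1.47
```

Request:
{"fn": "play_rows", "kwargs": {
  "series": [
    [[0,0,0.01,0,0,0,0],[0,0,0.01,0,0,0,0],[0,0,0.01,0,0,0,0],[0,0,0.01,0,0,0,0],[0,0,0.4,0,0,0,0],[0,0,0.9,0,0,0,0],[0,0,0.9,0,0,0,0],[0,0,0.9,0,0,0,0]]
  ]
}}

```text
time_s: 22.32
tool_pos: [0.4364, 0.1464, 0.1656]
orientation: [-3.117, -0.392, -0.017]
force: [1.3, 0.3, 0.0]
finger_gap: 0.0424
finger_force: 0.0
```

Request:
{"fn": "play_rows", "kwargs": {
  "series": [
    [[0,-1,0.3,0,0,0,0],[0,-1,0.3,0,0,0,0],[0,-1,0.3,0,0,0,0],[0,-1,0.3,0,0,0,0]]
  ]
}}

```text
time_s: 22.65
tool_pos: [0.4337, 0.0201, 0.1975]
orientation: [3.114, 0.383, 0.005]
force: [1.0, -0.5, -0.1]
finger_gap: 0.0428
finger_force: 0.0
```

```bash
python3 st.py; python3 - <<'E'
from enh import *
d=grab('top'); a=cv2.resize(d['image'][160:300,110:290,::-1],(514,400),interpolation=cv2.INTER_CUBIC)
b=cv2.cvtColor(cv2.resize(enh(d,(372,198,442,268),4),(280,280)),cv2.COLOR_GRAY2BGR); b=cv2.copyMakeBorder(b,0,120,0,0,cv2.BORDER_CONSTANT)
cv2.imwrite('pics/c1.png',cv2.hconcat([a,b]))
E
```

```text
t 22.65 pos [433.7  20.1 197.5] closing deg -75.96 F [ 1.  -0.5 -0.1] M [0.04 0.01 0.01] gap 42.8 q6 1.19
```

View pics/c1.png

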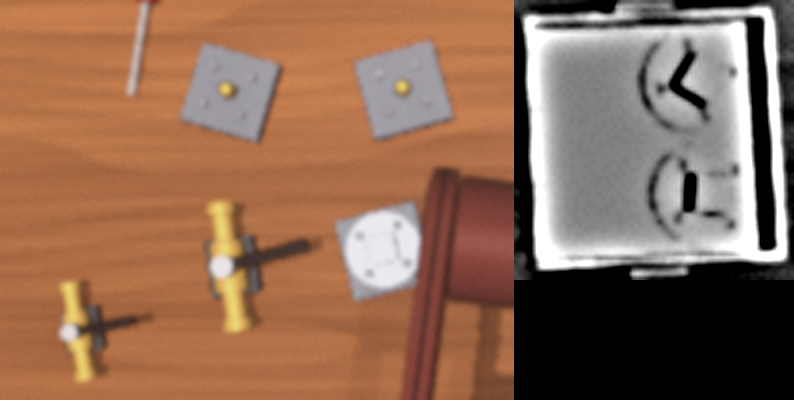

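Cover A sits flush and centred on its block (crop 380,250); B and C are unmoved. Now B.

Request:
{"fn": "play_rows", "kwargs": {
  "series": [
    [[0.17,-0.805,0,0,0,-0.259,0],[0.17,-0.805,0,0,0,-0.259,0],[0.17,-0.805,0,0,0,-0.259,0],[0.17,-0.805,0,0,0,-0.259,0],[0.17,-0.805,0,0,0,-0.259,0]]
  ]
}}

```text
time_s: 23.12
tool_pos: [0.4525, -0.0707, 0.1943]
orientation: [-3.131, 0.25, 0.003]
force: [-0.7, -0.3, -0.5]
finger_gap: 0.0423
finger_force: 0.0
```

Request:
{"fn": "play_rows", "kwargs": {
  "series": [
    [[0.17,-0.805,0,0,0,-0.259,0],[0.17,-0.805,0,0,0,-0.259,0],[0.17,-0.805,0,0,0,-0.259,0],[0.17,-0.805,0,0,0,-0.259,0],[0.17,-0.805,0,0,0,-0.259,0]]
  ]
}}

```text
time_s: 23.53
tool_pos: [0.4732, -0.1669, 0.1945]
orientation: [-3.017, 0.873, 0.003]
force: [-0.1, 0.4, -0.2]
finger_gap: 0.0428
finger_force: 0.0
```

Request:
{"fn": "play_rows", "kwargs": {
  "series": [
    [[0.17,-0.805,-0.35,0,0,0,0],[0.17,-0.805,-0.35,0,0,0,0],[0.17,-0.805,-0.35,0,0,0,0],[0.17,-0.805,-0.35,0,0,0,0]]
  ]
}}

```text
time_s: 23.87
tool_pos: [0.4931, -0.2651, 0.1507]
orientation: [-3.018, 0.87, 0.005]
force: [-1.9, 0.8, -0.3]
finger_gap: 0.0429
finger_force: 0.0
```

Request:
{"fn": "play_rows", "kwargs": {
  "series": [
    [[0.17,-0.805,-0.35,0,0,0,0],[0.17,-0.805,-0.35,0,0,0,0],[0.17,-0.805,-0.35,0,0,0,0],[0.17,-0.805,-0.35,0,0,0,0],[0.17,-0.805,-0.35,0,0,0,0],[0.17,-0.805,-0.35,0,0,0,0],[0.17,-0.805,-0.35,0,0,0,0],[0.17,-0.805,-0.35,0,0,0,0]]
  ]
}}

```text
time_s: 24.53
tool_pos: [0.5146, -0.3592, 0.1126]
orientation: [3.019, -0.87, 0.001]
force: [-0.4, 0.5, 0.0]
finger_gap: 0.0424
finger_force: 0.0
```

```bash
python3 st.py
```

```text
t 24.53 pos [ 514.6 -359.2  112.6] closing deg -122.15 F [-0.4  0.5  0. ] M [-0.01 -0.04  0.02] gap 42.4 q6 1.4
```

Request:
{"fn": "play_rows", "kwargs": {
  "series": [
    [[0,-0.063,0,0,0,0,0],[0,-0.063,-0.3,0,0,0,0],[0,-0.063,-0.5,0,0,0,0],[0,-0.063,-0.625,0,0,0,0],[0,-0.063,-0.625,0,0,0,0],[0,-0.063,-0.625,0,0,0,0]]
  ]
}}

```text
time_s: 25.03
tool_pos: [0.5141, -0.3683, 0.0367]
orientation: [-3.018, 0.873, 0.0]
force: [0.5, 0.2, -0.2]
finger_gap: 0.0428
finger_force: 0.0
```

Request:
{"fn": "play_rows", "kwargs": {
  "series": [
    [[0,0,0,0,0,0,-1],[0,0,0,0,0,0,-1],[0,0,0,0,0,0,-1],[0,0,0,0,0,0,-1],[0,0,0,0,0,0,-1],[0,0,0,0,0,0,-1],[0,0,0,0,0,0,-1],[0,0,0,0,0,0,-1]]
  ],
  "squeeze": 40
}}

```text
time_s: 25.7
tool_pos: [0.5147, -0.3686, 0.0379]
orientation: [3.017, -0.873, 0.003]
force: [0.1, 1.8, 5.6]
finger_gap: 0.0274
finger_force: 41.1
```

Request:
{"fn": "play_rows", "kwargs": {
  "series": [
    [[0,0,0,0,0,0,-1],[0,0,0,0,0,0,-1],[0,0,0,0,0,0,-1]]
  ]
}}

```text
time_s: 25.95
tool_pos: [0.5147, -0.3686, 0.0378]
orientation: [3.017, -0.873, 0.003]
force: [0.4, 1.4, 6.9]
finger_gap: 0.0268
finger_force: 41.1
```

Request:
{"fn": "play_rows", "kwargs": {
  "series": [
    [[0,0,0,0,0,0,0.1],[0,0,0,0,0,0,0.1],[0,0,0,0,0,0,0.1],[0,0,0.3,0,0,0,0.1],[0,0,0.3,0,0,0,0.1]]
  ]
}}

```text
time_s: 26.37
tool_pos: [0.5158, -0.37, 0.0771]
orientation: [3.015, -0.873, 0.008]
force: [1.5, -1.5, 1.5]
finger_gap: 0.0471
finger_force: 0.0
```

Request:
{"fn": "play_rows", "kwargs": {
  "series": [
    [[0,0,0,0,0,0.5,0.1],[0,0,0,0,0,0.5,0.1],[0,0,0,0,0,0.5,0.1],[0,0,0,0,0,0.5,0.1],[0,0,0,0,0,0.5,0.1],[0,0,0,0,0,0.5,0.1],[0,0,0,0,0,0.5,0.1],[0,0,0,0,0,0.5,0.1]]
  ]
}}

```text
time_s: 27.03
tool_pos: [0.5137, -0.3682, 0.0724]
orientation: [-3.122, -0.35, 0.001]
force: [0.2, 0.0, 0.5]
finger_gap: 0.047
finger_force: 0.0
```

Request:
{"fn": "play_rows", "kwargs": {
  "series": [
    [[0,0,0,0,0,0.5,0],[0,0,0,0,0,0.5,0],[0,0,0,0,0,0.5,0],[0,0,0,0,0,0.5,0],[0,0,0,0,0,0.5,0],[0,0,0,0,0,0.5,0],[0,0,0,0,0,0.5,0],[0,0,0,0,0,0.5,0]]
  ]
}}

```text
time_s: 27.7
tool_pos: [0.5138, -0.3682, 0.0725]
orientation: [-2.752, -1.516, 0.0]
force: [-0.5, -0.3, -0.9]
finger_gap: 0.0426
finger_force: 0.0
```

Request:
{"fn": "play_rows", "kwargs": {
  "series": [
    [[0,0,-0.15,0,0,0,0],[0,0,-0.3,0,0,0,0],[0,0,-0.3,0,0,0,0],[0,0,-0.3,0,0,0,-1],[0,0,-0.3,0,0,0,-1],[0,0,-0.3,0,0,0,-1],[0,0,-0.3,0,0,0,-1],[0,0,-0.3,0,0,0,-1]]
  ],
  "squeeze": 60
}}

```text
time_s: 28.37
tool_pos: [0.514, -0.3683, 0.0371]
orientation: [2.751, 1.516, 0.0]
force: [0.3, 0.1, -2.0]
finger_gap: 0.0268
finger_force: 61.8
```

```bash
python3 st.py
```

```text
t 28.37 pos [ 514.  -368.3   37.1] closing deg -32.3 F [ 0.3  0.1 -2. ] M [ 0.   -0.02  0.01] gap 26.8 q6 -0.18
```

Request:
{"fn": "play_rows", "kwargs": {
  "series": [
    [[0,0,0.2,0,0,0,-1],[0,0,0.4,0,0,0,-1],[0,0,0.7,0,0,0,-1],[0,0,1,0,0,0,-1],[0,0,1,0,0,0,-1]]
  ]
}}

```text
time_s: 28.78
tool_pos: [0.5177, -0.3714, 0.1662]
orientation: [2.74, 1.51, 0.007]
force: [2.4, -1.9, 0.4]
finger_gap: 0.0268
finger_force: 61.9
```

Request:
{"fn": "play_rows", "kwargs": {
  "series": [
    [[0.143,0.82,0,0,0,0.26,-1],[0.143,0.82,0,0,0,0.26,-1],[0.143,0.82,0,0,0,0.26,-1],[0.143,0.82,0,0,0,0.26,-1],[0.143,0.82,0,0,0,0.26,-1]]
  ]
}}

```text
time_s: 29.2
tool_pos: [0.5313, -0.2683, 0.1565]
orientation: [-2.383, -2.047, 0.0]
force: [0.1, -1.1, -1.6]
finger_gap: 0.0268
finger_force: 61.7
```

Request:
{"fn": "play_rows", "kwargs": {
  "series": [
    [[0.143,0.82,0,0,0,0.26,-1],[0.143,0.82,0,0,0,0.26,-1],[0.143,0.82,0,0,0,0.26,-1],[0.143,0.82,0,0,0,0.26,-1],[0.143,0.82,0,0,0,0.26,-1]]
  ]
}}

```text
time_s: 29.62
tool_pos: [0.5485, -0.1708, 0.1566]
orientation: [1.922, 2.485, -0.0]
force: [-0.3, 0.1, -2.4]
finger_gap: 0.027
finger_force: 61.8
```

Request:
{"fn": "play_rows", "kwargs": {
  "series": [
    [[0.143,0.82,0,0,0,0,-1],[0.143,0.82,0,0,0,0,-1],[0.143,0.82,0,0,0,0,-1],[0.143,0.82,0,0,0,0,-1],[0.143,0.82,0,0,0,0,-1]]
  ]
}}

```text
time_s: 30.03
tool_pos: [0.5656, -0.0733, 0.1567]
orientation: [1.924, 2.483, -0.001]
force: [0.4, -0.7, -3.2]
finger_gap: 0.027
finger_force: 61.8
```

Request:
{"fn": "play_rows", "kwargs": {
  "series": [
    [[0.143,0.82,0,0,0,0,-1],[0.143,0.82,0,0,0,0,-1],[0.143,0.82,0,0,0,0,-1],[0.143,0.82,0,0,0,0,-1],[0.143,0.82,0,0,0,0,-1]]
  ]
}}

```text
time_s: 30.45
tool_pos: [0.5829, 0.0243, 0.1566]
orientation: [1.924, 2.483, -0.001]
force: [0.7, -0.5, -2.3]
finger_gap: 0.027
finger_force: 61.8
```

Request:
{"fn": "play_rows", "kwargs": {
  "series": [
    [[0.143,0.82,0,0,0,0,-1],[0.143,0.82,0,0,0,0,-1],[0.143,0.82,0,0,0,0,-1],[0.143,0.82,0,0,0,0,-1],[0.143,0.82,0,0,0,0,-1],[0.143,0.82,0,0,0,0,-1],[0.143,0.82,0,0,0,0,-1],[0.143,0.82,0,0,0,0,-1]]
  ]
}}

```text
time_s: 31.12
tool_pos: [0.5998, 0.1219, 0.1566]
orientation: [1.926, 2.482, -0.001]
force: [-0.0, 0.8, -2.9]
finger_gap: 0.0271
finger_force: 61.8
```

```bash
python3 st.py
```

```text
t 31.12 pos [599.8 121.9 156.6] closing deg 14.38 F [-0.   0.8 -2.9] M [ 0.04 -0.04  0.  ] gap 27.1 q6 -0.18
```

Request:
{"fn": "play_rows", "kwargs": {
  "series": [
    [[0,0.02,-0.3,0,0,0,-1],[0,0.02,-0.5,0,0,0,-1],[0,0.02,-0.6,0,0,0,-1],[0,0.02,-0.63,0,0,0,-1],[0,0.02,-0.66,0,0,0,-1],[0,0.02,-0.69,0,0,0,-1],[0,0.02,-0.7,0,0,0,-1],[0,0.02,-0.7,0,0,0,-1]]
  ]
}}

```text
time_s: 31.78
tool_pos: [0.6005, 0.1262, 0.0737]
orientation: [1.922, 2.483, 0.002]
force: [-1.2, 0.2, -1.4]
finger_gap: 0.0268
finger_force: 61.8
```

```bash
python3 st.py
```

```text
t 31.78 pos [600.5 126.2  73.7] closing deg 14.52 F [-1.2  0.2 -1.4] M [-0.02 -0.02 -0.05] gap 26.8 q6 -0.17
```

Request:
{"fn": "play_rows", "kwargs": {
  "series": [
    [[0,-0.008,-0.02,0,0,0,-1],[0,-0.008,-0.04,0,0,0,-1],[0,-0.008,-0.05,0,0,0,-1],[0,-0.008,-0.06,0,0,0,-1],[0,-0.008,-0.06,0,0,0,-1]]
  ]
}}

```text
time_s: 32.2
tool_pos: [0.5996, 0.1253, 0.0652]
orientation: [-1.923, -2.484, 0.0]
force: [0.4, -0.4, -2.9]
finger_gap: 0.0269
finger_force: 61.8
```

```bash
python3 st.py
```

```text
t 32.2 pos [599.6 125.3  65.2] closing deg 14.52 F [ 0.4 -0.4 -2.9] M [-0.05 -0.05  0.01] gap 26.9 q6 -0.18
```

Free of contact, below the stud tops. Lowering to seat.

Request:
{"fn": "play_rows", "kwargs": {
  "series": [
    [[0,0,-0.02,0,0,0,-1],[0,0,-0.04,0,0,0,-1],[0,0,-0.06,0,0,0,-1],[0,0,-0.08,0,0,0,-1],[0,0,-0.09,0,0,0,-1],[0,0,-0.09,0,0,0,-1]]
  ]
}}

```text
time_s: 32.7
tool_pos: [0.5994, 0.1252, 0.0541]
orientation: [-1.923, -2.484, 0.001]
force: [-0.7, 0.1, -1.7]
finger_gap: 0.0268
finger_force: 61.8
```

```bash
python3 st.py
```

```text
t 32.7 pos [599.4 125.2  54.1] closing deg 14.52 F [-0.7  0.1 -1.7] M [-0.04  0.03  0.04] gap 26.8 q6 -0.18
```

Request:
{"fn": "play_rows", "kwargs": {
  "series": [
    [[0,0,-0.01,0,0,0,-1],[0,0,-0.02,0,0,0,-1],[0,0,-0.02,0,0,0,-1]]
  ]
}}

```text
time_s: 32.95
tool_pos: [0.5999, 0.1252, 0.0537]
orientation: [-1.923, -2.484, 0.0]
force: [-5.0, -1.6, 6.9]
finger_gap: 0.027
finger_force: 62.9
```

```bash
python3 st.py
```

```text
t 32.95 pos [599.9 125.2  53.7] closing deg 14.53 F [-5.  -1.6  6.9] M [-0.16  0.87 -0.07] gap 27.0 q6 -0.18
```

Seated at the same height as A. Release and go to C.

Request:
{"fn": "play_rows", "kwargs": {
  "series": [
    [[0,0,0,0,0,0,0],[0,0,0,0,0,0,0],[0,0,0,0,0,0,0],[0,0,0,0,0,0,0],[0,0,0.4,0,0,0,0],[0,0,0.9,0,0,0,0],[0,0,0.9,0,0,0,0],[0,0,0.9,0,0,0,0]]
  ]
}}

```text
time_s: 33.62
tool_pos: [0.6042, 0.1257, 0.1681]
orientation: [1.917, 2.477, 0.013]
force: [1.2, 0.5, 0.6]
finger_gap: 0.0429
finger_force: 0.0
```

Request:
{"fn": "play_rows", "kwargs": {
  "series": [
    [[-0.28,-0.83,0,0,0,-0.413,-0.15],[-0.28,-0.83,0,0,0,-0.413,-0.15],[-0.28,-0.83,0,0,0,-0.413,-0.15],[-0.28,-0.83,0,0,0,-0.413,-0.15],[-0.28,-0.83,0,0,0,-0.413,-0.15],[-0.28,-0.83,0,0,0,-0.413,-0.15]]
  ]
}}

```text
time_s: 34.12
tool_pos: [0.5659, 0.025, 0.1599]
orientation: [-2.619, -1.734, 0.0]
force: [-0.6, -0.0, 0.7]
finger_gap: 0.0363
finger_force: 0.0
```

Request:
{"fn": "play_rows", "kwargs": {
  "series": [
    [[-0.28,-0.83,0,0,0,-0.413,-0.15],[-0.28,-0.83,0,0,0,-0.413,-0.15],[-0.28,-0.83,0,0,0,-0.413,-0.15],[-0.28,-0.83,0,0,0,-0.413,-0.15],[-0.28,-0.83,0,0,0,-0.413,-0.15],[-0.28,-0.83,0,0,0,-0.413,-0.15]]
  ]
}}

```text
time_s: 34.62
tool_pos: [0.5324, -0.0743, 0.16]
orientation: [-3.034, -0.813, 0.0]
force: [-0.7, 0.4, 0.5]
finger_gap: 0.0364
finger_force: 0.0
```

Request:
{"fn": "play_rows", "kwargs": {
  "series": [
    [[-0.28,-0.83,0,0,0,-0.413,-0.15],[-0.28,-0.83,0,0,0,-0.413,-0.15],[-0.28,-0.83,0,0,0,-0.413,-0.15],[-0.28,-0.83,0,0,0,-0.413,-0.15],[-0.28,-0.83,0,0,0,-0.413,-0.15],[-0.28,-0.83,0,0,0,-0.413,-0.15]]
  ]
}}

```text
time_s: 35.12
tool_pos: [0.499, -0.1737, 0.16]
orientation: [-3.135, 0.193, 0.0]
force: [-0.1, 0.0, 0.5]
finger_gap: 0.0364
finger_force: 0.0
```

Request:
{"fn": "play_rows", "kwargs": {
  "series": [
    [[-0.28,-0.83,0,0,0,0,-0.15],[-0.28,-0.83,0,0,0,0,-0.15],[-0.28,-0.83,0,0,0,0,-0.15],[-0.28,-0.83,0,0,0,0,-0.15],[-0.28,-0.83,0,0,0,0,-0.15]]
  ]
}}

```text
time_s: 35.53
tool_pos: [0.4653, -0.2735, 0.1601]
orientation: [-3.136, 0.186, 0.0]
force: [-0.7, -0.4, 0.1]
finger_gap: 0.0362
finger_force: 0.0
```

Request:
{"fn": "play_rows", "kwargs": {
  "series": [
    [[-0.28,-0.83,-0.4,0,0,0,-0.15],[-0.28,-0.83,-0.4,0,0,0,-0.15],[-0.28,-0.83,-0.4,0,0,0,-0.15],[-0.28,-0.83,-0.4,0,0,0,-0.15],[-0.28,-0.83,-0.4,0,0,0,-0.15],[-0.28,-0.83,-0.4,0,0,0,-0.15],[-0.28,-0.83,-0.4,0,0,0,-0.15],[-0.28,-0.83,-0.4,0,0,0,-0.15]]
  ]
}}

```text
time_s: 36.2
tool_pos: [0.4329, -0.3716, 0.1131]
orientation: [3.135, -0.187, 0.001]
force: [0.7, 1.1, 0.7]
finger_gap: 0.0363
finger_force: 0.0
```

```bash
python3 st.py
```

```text
t 36.2 pos [ 432.9 -371.6  113.1] closing deg -96.83 F [0.7 1.1 0.7] M [ 0.   -0.01 -0.04] gap 36.3 q6 0.84
```

Request:
{"fn": "play_rows", "kwargs": {
  "series": [
    [[-0.01,0,-0.3,0,0,0,-0.15],[-0.01,0,-0.4,0,0,0,-0.15],[-0.01,0,-0.48,0,0,0,-0.15],[-0.01,0,-0.48,0,0,0,-0.15]]
  ]
}}

```text
time_s: 36.53
tool_pos: [0.4295, -0.3707, 0.0523]
orientation: [-3.132, 0.19, 0.005]
force: [0.3, 0.2, -0.4]
finger_gap: 0.0361
finger_force: 0.0
```

```bash
python3 st.py
```

```text
t 36.53 pos [ 429.5 -370.7   52.3] closing deg -96.94 F [ 0.3  0.2 -0.4] M [-0.02 -0.06 -0.02] gap 36.1 q6 0.84
```

Request:
{"fn": "play_rows", "kwargs": {
  "series": [
    [[0,0,-0.08,0,0,0,-0.15],[0,0,-0.15,0,0,0,-0.15],[0,0,-0.15,0,0,0,-0.15],[0,0,-0.15,0,0,0,-1],[0,0,-0.15,0,0,0,-1],[0,0,-0.15,0,0,0,-1],[0,0,-0.15,0,0,0,-1],[0,0,-0.15,0,0,0,-1]]
  ],
  "squeeze": 40
}}

```text
time_s: 37.2
tool_pos: [0.4312, -0.3717, 0.0372]
orientation: [-3.134, 0.191, -0.001]
force: [0.7, 7.9, 4.3]
finger_gap: 0.027
finger_force: 41.5
```

Request:
{"fn": "play_rows", "kwargs": {
  "series": [
    [[0,0,0,0,0,0,-1],[0,0,0,0,0,0,-1],[0,0,0,0,0,0,-1],[0,0,0,0,0,0,0],[0,0,0,0,0,0,0],[0,0,0,0,0,0,0],[0,0,0.3,0,0,0,0],[0,0,0.3,0,0,0,0.1]]
  ]
}}

```text
time_s: 37.87
tool_pos: [0.4325, -0.3755, 0.0774]
orientation: [3.13, -0.191, 0.007]
force: [1.8, -2.0, 1.7]
finger_gap: 0.0465
finger_force: 0.0
```

Request:
{"fn": "play_rows", "kwargs": {
  "series": [
    [[0,0,0,0,0,0.5,0.1],[0,0,0,0,0,0.5,0.1],[0,0,0,0,0,0.5,0.1],[0,0,0,0,0,0.5,0.1],[0,0,0,0,0,0.5,0.1],[0,0,0,0,0,0.5,0.1],[0,0,0,0,0,0.5,0.1],[0,0,0,0,0,0.5,0.1]]
  ]
}}

```text
time_s: 38.53
tool_pos: [0.4306, -0.3735, 0.073]
orientation: [2.969, 1.024, -0.0]
force: [0.1, -0.0, -0.2]
finger_gap: 0.0472
finger_force: 0.0
```

Request:
{"fn": "play_rows", "kwargs": {
  "series": [
    [[0,0,0,0,0,0.5,0],[0,0,0,0,0,0.5,0],[0,0,0,0,0,0.5,0],[0,0,0,0,0,0.5,0],[0,0,0,0,0,0.5,0],[0,0,0,0,0,0.5,0],[0,0,0,0,0,0.5,0],[0,0,0,0,0,0.5,0]]
  ]
}}

```text
time_s: 39.2
tool_pos: [0.4305, -0.3733, 0.0729]
orientation: [2.353, 2.081, -0.001]
force: [-0.7, 0.4, 0.2]
finger_gap: 0.0427
finger_force: 0.0
```

Request:
{"fn": "play_rows", "kwargs": {
  "series": [
    [[0,0,-0.15,0,0,0,0],[0,0,-0.3,0,0,0,0],[0,0,-0.3,0,0,0,0],[0,0,-0.3,0,0,0,-1],[0,0,-0.3,0,0,0,-1],[0,0,-0.3,0,0,0,-1],[0,0,-0.3,0,0,0,-1],[0,0,-0.3,0,0,0,-1]]
  ],
  "squeeze": 60
}}

```text
time_s: 39.87
tool_pos: [0.4305, -0.3726, 0.037]
orientation: [-2.353, -2.081, 0.0]
force: [-1.6, 1.5, -2.0]
finger_gap: 0.027
finger_force: 60.5
```

```bash
python3 st.py
```

```text
t 39.87 pos [ 430.5 -372.6   37. ] closing deg -7.01 F [-1.6  1.5 -2. ] M [ 0.33  0.31 -0.05] gap 27.0 q6 -0.73
```

Request:
{"fn": "play_rows", "kwargs": {
  "series": [
    [[0,0,0.2,0,0,0,-1],[0,0,0.4,0,0,0,-1],[0,0,0.7,0,0,0,-1],[0,0,1,0,0,0,-1],[0,0,1,0,0,0,-1]]
  ]
}}

```text
time_s: 40.28
tool_pos: [0.4342, -0.3769, 0.1659]
orientation: [2.342, 2.072, -0.0]
force: [1.8, -0.4, -0.6]
finger_gap: 0.027
finger_force: 60.7
```

Request:
{"fn": "play_rows", "kwargs": {
  "series": [
    [[0.236,0.94,0,0,0,-0.111,-1],[0.236,0.94,0,0,0,-0.111,-1],[0.236,0.94,0,0,0,-0.111,-1],[0.236,0.94,0,0,0,-0.111,-1],[0.236,0.94,0,0,0,-0.111,-1]]
  ]
}}

```text
time_s: 40.7
tool_pos: [0.4595, -0.2586, 0.1568]
orientation: [2.521, 1.873, 0.0]
force: [0.1, -1.2, -1.5]
finger_gap: 0.0271
finger_force: 60.5
```

Request:
{"fn": "play_rows", "kwargs": {
  "series": [
    [[0.236,0.94,0,0,0,0,-1],[0.236,0.94,0,0,0,0,-1],[0.236,0.94,0,0,0,0,-1],[0.236,0.94,0,0,0,0,-1],[0.236,0.94,0,0,0,0,-1]]
  ]
}}

```text
time_s: 41.12
tool_pos: [0.4878, -0.1471, 0.1569]
orientation: [2.522, 1.871, -0.0]
force: [0.4, -0.9, -3.1]
finger_gap: 0.0268
finger_force: 60.5
```

Request:
{"fn": "play_rows", "kwargs": {
  "series": [
    [[0.236,0.94,0,0,0,0,-1],[0.236,0.94,0,0,0,0,-1],[0.236,0.94,0,0,0,0,-1],[0.236,0.94,0,0,0,0,-1],[0.236,0.94,0,0,0,0,-1]]
  ]
}}

```text
time_s: 41.53
tool_pos: [0.5162, -0.0349, 0.1568]
orientation: [2.523, 1.87, -0.0]
force: [0.5, -0.6, -2.6]
finger_gap: 0.027
finger_force: 60.5
```

Request:
{"fn": "play_rows", "kwargs": {
  "series": [
    [[0.236,0.94,0,0,0,0,-1],[0.236,0.94,0,0,0,0,-1],[0.236,0.94,0,0,0,0,-1],[0.236,0.94,0,0,0,0,-1],[0.236,0.94,0,0,0,0,-1]]
  ]
}}

```text
time_s: 41.95
tool_pos: [0.5446, 0.0775, 0.1566]
orientation: [2.524, 1.869, -0.001]
force: [-0.2, -0.5, -2.2]
finger_gap: 0.0267
finger_force: 60.5
```

Request:
{"fn": "play_rows", "kwargs": {
  "series": [
    [[0.236,0.94,0,0,0,0,-1],[0.236,0.94,0,0,0,0,-1],[0.236,0.94,0,0,0,0,-1],[0.236,0.94,0,0,0,0,-1],[0.236,0.94,0,0,0,0,-1]]
  ]
}}

```text
time_s: 42.37
tool_pos: [0.573, 0.19, 0.1564]
orientation: [2.524, 1.869, -0.001]
force: [0.1, -0.1, -2.3]
finger_gap: 0.027
finger_force: 60.5
```

Request:
{"fn": "play_rows", "kwargs": {
  "series": [
    [[0.236,0.94,0,0,0,0,-1],[0.236,0.94,0,0,0,0,-1],[0.236,0.94,0,0,0,0,-1],[0.236,0.94,0,0,0,0,-1],[0.236,0.94,0,0,0,0,-1],[0.236,0.94,0,0,0,0,-1],[0.236,0.94,0,0,0,0,-1],[0.236,0.94,0,0,0,0,-1]]
  ]
}}

```text
time_s: 43.03
tool_pos: [0.6008, 0.3018, 0.1567]
orientation: [2.527, 1.866, -0.001]
force: [0.5, 0.9, -1.8]
finger_gap: 0.027
finger_force: 60.5
```

```bash
python3 st.py
```

```text
t 43.03 pos [600.8 301.8 156.7] closing deg -17.12 F [ 0.5  0.9 -1.8] M [ 0.09  0.05 -0.  ] gap 27.0 q6 0.65
```

Request:
{"fn": "play_rows", "kwargs": {
  "series": [
    [[0,0,-0.3,0,0,0,-1],[0,0,-0.5,0,0,0,-1],[0,0,-0.6,0,0,0,-1],[0,0,-0.6,0,0,0,-1],[0,0,-0.6,0,0,0,-1],[0,0,-0.6,0,0,0,-1]]
  ]
}}

```text
time_s: 43.53
tool_pos: [0.6018, 0.3041, 0.0867]
orientation: [2.525, 1.868, 0.004]
force: [-0.3, -0.4, -2.0]
finger_gap: 0.0267
finger_force: 60.5
```

```bash
python3 st.py
```

```text
t 43.53 pos [601.8 304.1  86.7] closing deg -17.0 F [-0.3 -0.4 -2. ] M [ 0.   -0.01  0.  ] gap 26.7 q6 0.65
```

Request:
{"fn": "play_rows", "kwargs": {
  "series": [
    [[-0.008,-0.011,0,0,0,0,-1],[-0.008,-0.011,-0.04,0,0,0,-1],[-0.008,-0.011,-0.07,0,0,0,-1],[-0.008,-0.011,-0.09,0,0,0,-1],[-0.008,-0.011,-0.11,0,0,0,-1],[-0.008,-0.011,-0.11,0,0,0,-1]]
  ]
}}

```text
time_s: 44.03
tool_pos: [0.5996, 0.3029, 0.071]
orientation: [-2.525, -1.869, -0.001]
force: [0.8, 2.0, -4.2]
finger_gap: 0.0269
finger_force: 60.5
```

```bash
python3 st.py
```

```text
t 44.03 pos [599.6 302.9  71. ] closing deg -16.98 F [ 0.8  2.  -4.2] M [ 0.16 -0.24  0.01] gap 26.9 q6 0.65
```

Request:
{"fn": "play_rows", "kwargs": {
  "series": [
    [[0.003,0.008,-0.02,0,0,0,-1],[0.003,0.008,-0.04,0,0,0,-1],[0.003,0.008,-0.06,0,0,0,-1],[0.003,0.008,-0.06,0,0,0,-1]]
  ]
}}

```text
time_s: 44.37
tool_pos: [0.5997, 0.3036, 0.0635]
orientation: [-2.525, -1.869, 0.001]
force: [0.3, 0.2, -2.1]
finger_gap: 0.0271
finger_force: 60.5
```

```bash
python3 st.py
```

```text
t 44.37 pos [599.7 303.6  63.5] closing deg -16.98 F [ 0.3  0.2 -2.1] M [ 0.01 -0.11  0.04] gap 27.1 q6 0.65
```

Request:
{"fn": "play_rows", "kwargs": {
  "series": [
    [[0,0,-0.02,0,0,0,-1],[0,0,-0.04,0,0,0,-1],[0,0,-0.06,0,0,0,-1],[0,0,-0.08,0,0,0,-1],[0,0,-0.085,0,0,0,-1],[0,0,-0.085,0,0,0,-1]]
  ]
}}

```text
time_s: 44.87
tool_pos: [0.5998, 0.3036, 0.054]
orientation: [-2.525, -1.869, 0.0]
force: [0.2, -0.1, -2.3]
finger_gap: 0.027
finger_force: 60.5
```

```bash
python3 st.py
```

```text
t 44.87 pos [599.8 303.6  54. ] closing deg -16.98 F [ 0.2 -0.1 -2.3] M [ 0.03 -0.04 -0.01] gap 27.0 q6 0.65
```

Request:
{"fn": "play_rows", "kwargs": {
  "series": [
    [[0,0,-0.01,0,0,0,-1],[0,0,-0.02,0,0,0,-1],[0,0,-0.02,0,0,0,-1]]
  ]
}}

```text
time_s: 45.12
tool_pos: [0.6, 0.3037, 0.0538]
orientation: [2.525, 1.869, -0.0]
force: [-6.9, -2.6, 11.7]
finger_gap: 0.027
finger_force: 62.2
```

Request:
{"fn": "play_rows", "kwargs": {
  "series": [
    [[0,0,0,0,0,0,0],[0,0,0,0,0,0,0],[0,0,0,0,0,0,0],[0,0,0,0,0,0,0],[0,0,0.4,0,0,0,0],[0,0,1,0,0,0,0],[0,0,1,0,0,0,0],[0,0,1,0,0,0,0]]
  ]
}}

```text
time_s: 45.78
tool_pos: [0.6048, 0.3056, 0.1821]
orientation: [2.521, 1.867, 0.023]
force: [0.8, 1.0, 1.8]
finger_gap: 0.0427
finger_force: 0.0
```

Request:
{"fn": "play_rows", "kwargs": {
  "series": [
    [[-0.3,-1,0.3,0,0,0,-1],[-0.3,-1,0.3,0,0,0,-1],[-0.3,-1,0.3,0,0,0,-1],[-0.3,-1,0.3,0,0,0,-1],[-0.3,-1,0.3,0,0,0,-1]]
  ]
}}

```text
time_s: 46.2
tool_pos: [0.5643, 0.1816, 0.2088]
orientation: [2.527, 1.864, 0.003]
force: [-0.2, 0.6, -0.2]
finger_gap: -0.0004
finger_force: 0.0
```

Request:
{"fn": "play_rows", "kwargs": {
  "series": [
    [[-0.3,-1,0,0,0,0,-1],[-0.3,-1,0,0,0,0,-1],[-0.3,-1,0,0,0,0,-1],[-0.3,-1,0,0,0,0,-1],[-0.3,-1,0,0,0,0,-1]]
  ]
}}

```text
time_s: 46.62
tool_pos: [0.5279, 0.0628, 0.2072]
orientation: [-2.527, -1.865, -0.0]
force: [-0.3, -0.4, 0.3]
finger_gap: -0.0
finger_force: 0.0
```

Request:
{"fn": "play_rows", "kwargs": {
  "series": [
    [[-0.3,-1,0,0,0,0,-1],[-0.3,-1,0,0,0,0,-1],[-0.3,-1,0,0,0,0,-1],[-0.3,-1,0,0,0,0,-1],[-0.3,-1,0,0,0,0,-1]]
  ]
}}

```text
time_s: 47.03
tool_pos: [0.4925, -0.0566, 0.2076]
orientation: [-2.527, -1.866, -0.001]
force: [0.0, 1.5, -0.3]
finger_gap: 0.0003
finger_force: 0.0
```

```bash
python3 st.py; python3 - <<'E'
from enh import *
d=grab('top'); a=cv2.resize(d['image'][160:300,110:290,::-1],(514,400),interpolation=cv2.INTER_CUBIC)
e=grab('scene'); b=cv2.resize(e['image'][150:245,250:370,::-1],(514,400),interpolation=cv2.INTER_CUBIC)
cv2.imwrite('pics/v1.png',cv2.resize(cv2.hconcat([a,b]),(800,311)))
b=(110,160,290,300)
hsv=cv2.cvtColor(d['image'],cv2.COLOR_RGB2HSV).astype(int); H,S,V=[hsv[:,:,i] for i in range(3)]
m=((H>17)&(H<34)&(S>110)&(V>90)); m[:, :175]=0; m[:,215:]=0; m[:225]=0; m[285:]=0
ys,xs=np.where(m); P=onz(d,np.c_[xs,ys],.040)[:,:2]
vx,vy,x0,y0=cv2.fitLine((P*1000).astype('float32'),cv2.DIST_HUBER,0,.01,.01).ravel(); print('pipe dir deg',np.degrees(np.arctan2(vy,vx)),x0,y0,len(xs), (P[:,0].min(),P[:,0].max()))
for th in (70,85,100):
    k=(V<th); k[:,:205]=0;k[:,221:]=0;k[:238]=0;k[260:]=0; ys,xs=np.where(k); 
    if len(xs)<5: continue
    L=onz(d,np.c_[xs,ys],.076)[:,:2]*1000; vx,vy,x0,y0=cv2.fitLine(L.astype('float32'),cv2.DIST_HUBER,0,.01,.01).ravel(); print('lever',th,len(xs),np.degrees(np.arctan2(vy,vx)),x0,y0,L.min(0),L.max(0))
w=(S<50)&(V>180); w[:,:180]=0; w[:,197:]=0; w[:245]=0; w[262:]=0; ys,xs=np.where(w); print('cap',len(xs),onz(d,[[xs.mean(),ys.mean()]],.085)*1000)
E
```

```text
t 47.03 pos [492.5 -56.6 207.6] closing deg -17.12 F [ 0.   1.5 -0.3] M [-0.   -0.01  0.03] gap 0.3 q6 0.02
pipe dir deg 8.38509 420.68756 301.53885 286 (np.float64(0.35442291280226856), np.float64(0.48726642303317713))
lever 85 36 -75.12655 436.9919 234.49968 [431.22504199 217.24387506] [442.27482326 251.19565342]
lever 100 49 -74.45528 437.15784 234.3257 [428.52253221 217.24387506] [445.04630141 251.21020233]
cap 46 [[420.86961825 300.26634181  85.        ]]
```

View pics/v1.png

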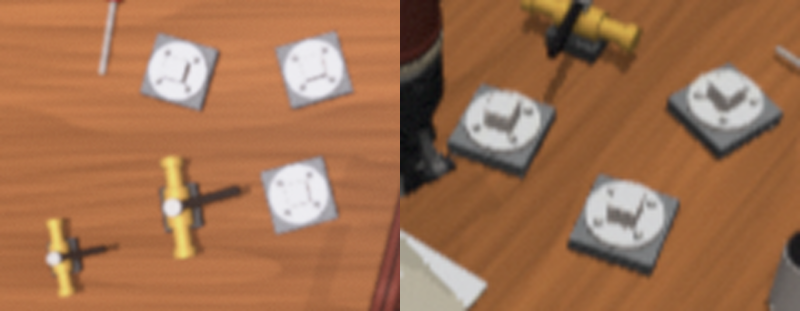

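All three covers sit flush on their blocks with studs in the holes. Now the valve lever (axis about (420.5,299.5), pointing −75.8°, pipe yaw ≈ 7.7°).

Request:
{"fn": "play_rows", "kwargs": {
  "series": [
    [[-0.16,0.828,0,0,0,0.346,0],[-0.16,0.828,0,0,0,0.346,0],[-0.16,0.828,0,0,0,0.346,0],[-0.16,0.828,0,0,0,0.346,0],[-0.16,0.828,0,0,0,0.346,0],[-0.16,0.828,0,0,0,0.346,0]]
  ]
}}

```text
time_s: 47.63
tool_pos: [0.4729, 0.0459, 0.2077]
orientation: [-1.923, -2.484, -0.001]
force: [-1.0, -1.2, -0.2]
finger_gap: 0.0426
finger_force: 0.0
```

Request:
{"fn": "play_rows", "kwargs": {
  "series": [
    [[-0.16,0.828,0,0,0,0,0],[-0.16,0.828,0,0,0,0,0],[-0.16,0.828,0,0,0,0,0],[-0.16,0.828,0,0,0,0,0],[-0.16,0.828,0,0,0,0,0]]
  ]
}}

```text
time_s: 48.05
tool_pos: [0.4533, 0.1441, 0.2076]
orientation: [-1.927, -2.481, 0.0]
force: [0.4, -0.2, 0.1]
finger_gap: 0.0426
finger_force: 0.0
```

Request:
{"fn": "play_rows", "kwargs": {
  "series": [
    [[-0.16,0.828,-0.5,0,0,0,0],[-0.16,0.828,-0.5,0,0,0,0],[-0.16,0.828,-0.5,0,0,0,0],[-0.16,0.828,-0.5,0,0,0,0],[-0.16,0.828,-0.5,0,0,0,0],[-0.16,0.828,-0.5,0,0,0,0],[-0.16,0.828,-0.5,0,0,0,0]]
  ]
}}

```text
time_s: 48.63
tool_pos: [0.4354, 0.2409, 0.1486]
orientation: [1.932, 2.476, 0.002]
force: [0.6, -0.8, 0.3]
finger_gap: 0.0431
finger_force: 0.0
```

```bash
python3 st.py; python3 - <<'E'
from h import *
d=grab('top'); hsv=cv2.cvtColor(d['image'],cv2.COLOR_RGB2HSV).astype(int); H,S,V=[hsv[:,:,i] for i in range(3)]
m=((H>17)&(H<34)&(S>110)&(V>90)); m[:, :175]=0; m[:,215:]=0; m[:225]=0; m[285:]=0
ys,xs=np.where(m); P=onz(d,np.c_[xs,ys],.036)[:,:2]*1000
c=[]
for lo,hi in((350,372),(466,492)):
    s=P[(P[:,0]>lo)&(P[:,0]<hi)]; q=[(s[:,0].mean(),(s[:,1].min()+s[:,1].max())/2,s[:,1].mean())]; print(len(s),q); c.append(q[0])
print(np.degrees(np.arctan2(c[1][2]-c[0][2],c[1][0]-c[0][0])))
E
```

```text
t 48.63 pos [435.4 240.9 148.6] closing deg 14.07 F [ 0.6 -0.8  0.3] M [ 0.02 -0.   -0.  ] gap 43.1 q6 0.1
42 [(np.float64(364.5847197761772), np.float64(294.32694156976703), np.float64(295.4952534467079))]<stdin>:7: RuntimeWarning: Mean of empty slice.
  ret = ret.dtype.type(ret / rcount)
Traceback (most recent call last):
ValueError: zero-size array to reduction operation minimum which has no identity
```

Request:
{"fn": "play_rows", "kwargs": {
  "series": [
    [[0,0,-0.3,0,0,0,0],[0,0,-0.5,0,0,0,0],[0,0,-0.59,0,0,0,0],[0,0,-0.59,0,0,0,0],[0,0,-0.59,0,0,0,0]]
  ]
}}

```text
time_s: 49.1
tool_pos: [0.4348, 0.2413, 0.0774]
orientation: [1.932, 2.477, -0.0]
force: [0.4, -0.1, -0.3]
finger_gap: 0.0428
finger_force: 0.0
```

Request:
{"fn": "play_rows", "kwargs": {
  "series": [
    [[0,0,0,0,0,0,-1],[0,0,0,0,0,0,-1],[0,0,0,0,0,0,-1],[0,0,0,0,0,0,-1],[0,0,0,0,0,0,-1],[0,0,0,0,0,0,-1]]
  ],
  "squeeze": 25
}}

```text
time_s: 49.6
tool_pos: [0.4358, 0.2422, 0.0786]
orientation: [1.93, 2.477, 0.004]
force: [1.2, -1.8, 6.3]
finger_gap: 0.0116
finger_force: 30.7
```

```bash
python3 st.py
```

```text
t 49.6 pos [435.8 242.2  78.6] closing deg 14.16 F [ 1.2 -1.8  6.3] M [-0.24 -0.04 -0.11] gap 11.6 q6 0.1
```

Request:
{"fn": "play_rows", "kwargs": {
  "series": [
    [[0.053,0.017,0,0,0,0.071,-1],[0.104,0.039,0,0,0,0.142,-1],[0.152,0.068,0,0,0,0.213,-1],[0.197,0.101,0,0,0,0.284,-1],[0.238,0.139,0,0,0,0.356,-1],[0.275,0.182,0,0,0,0.428,-1],[0.275,0.182,0,0,0,0.428,-1],[0.275,0.182,0,0,0,0.428,-1]]
  ]
}}

```text
time_s: 50.27
tool_pos: [0.4704, 0.2648, 0.0788]
orientation: [1.003, 2.971, 0.007]
force: [6.3, 2.2, 0.8]
finger_gap: 0.0111
finger_force: 29.9
```

```bash
python3 st.py
```

```text
t 50.27 pos [470.4 264.8  78.8] closing deg 52.69 F [6.3 2.2 0.8] M [ 0.25 -0.94 -0.22] gap 11.1 q6 -0.55
```

Request:
{"fn": "play_rows", "kwargs": {
  "series": [
    [[0,0,0,0,0,0,-0.4],[0,0,0,0,0,0,-0.4],[0,0,0,0,0,0,-0.4],[0,0,0,0,0,0,-0.4],[0,0,0.4,0,0,0,-0.4],[0,0,0.9,0,0,0,-0.4],[0,0,0.9,0,0,0,-0.4]]
  ]
}}

```text
time_s: 50.85
tool_pos: [0.4681, 0.264, 0.1883]
orientation: [1.004, 2.975, 0.003]
force: [0.3, 0.6, 0.4]
finger_gap: 0.0258
finger_force: 0.0
```

Request:
{"fn": "play_rows", "kwargs": {
  "series": [
    [[0,-1,0.3,0,0,0,0],[0,-1,0.3,0,0,0,0],[0,-1,0.3,0,0,0,0],[0,-1,0.3,0,0,0,0]]
  ]
}}

```text
time_s: 51.18
tool_pos: [0.4685, 0.1385, 0.2234]
orientation: [1.01, 2.97, -0.002]
force: [0.9, -0.4, 0.1]
finger_gap: 0.0425
finger_force: 0.0
```

Request:
{"fn": "play_rows", "kwargs": {
  "series": [
    [[0,-1,0,0,0,0,0],[0,-1,0,0,0,0,0],[0,-1,0,0,0,0,0],[0,-1,0,0,0,0,0]]
  ]
}}

```text
time_s: 51.52
tool_pos: [0.467, 0.0185, 0.2207]
orientation: [1.012, 2.973, -0.004]
force: [0.1, 0.2, 0.2]
finger_gap: 0.0426
finger_force: 0.0
```

Request:
{"fn": "play_rows", "kwargs": {
  "series": [
    [[0,-1,0,0,0,0,0],[0,-1,0,0,0,0,0],[0,-1,0,0,0,0,0],[0,-1,0,0,0,0,0]]
  ]
}}

```text
time_s: 51.85
tool_pos: [0.4671, -0.1013, 0.2209]
orientation: [1.012, 2.973, -0.004]
force: [-0.1, 0.4, -0.4]
finger_gap: 0.0425
finger_force: 0.0
```

```bash
cat > val.py <<'E'
from h import *
d=grab('top'); save(d,'v2.png',(165,215,245,290),7)
e=grab('scene'); save(e,'v3.png',(280,130,340,180),8)
a,b=[cv2.resize(cv2.imread('pics/'+n),(400,375)) for n in('v2.png','v3.png')]; cv2.imwrite('pics/v4.png',cv2.hconcat([a,b]))
hsv=cv2.cvtColor(d['image'],cv2.COLOR_RGB2HSV).astype(int); H,S,V=[hsv[:,:,i] for i in range(3)]
m=((H>17)&(H<34)&(S>110)&(V>90)); m[:, :175]=0; m[:,215:]=0; m[:225]=0; m[285:]=0
ys,xs=np.where(m); P=onz(d,np.c_[xs,ys],.036)[:,:2]*1000
c=[]
for lo,hi in((350,364),(364,376),(464,474),(474,492)):
    s=P[(P[:,0]>lo)&(P[:,0]<hi)]; c.append(s.mean(0)); print(len(s),c[-1].round(1),s[:,1].min(),s[:,1].max())
E
python3 val.py
```

```text
22 [360.  295.7] 284.13853480841345 304.5479638956149
28 [369.8 295.6] 284.12212565017535 304.504283935372
25 [468.6 309.6] 301.20864671378484 318.7797116294235
32 [480.4 311.4] 301.1836586469053 321.70373888149305
```

View pics/v4.png

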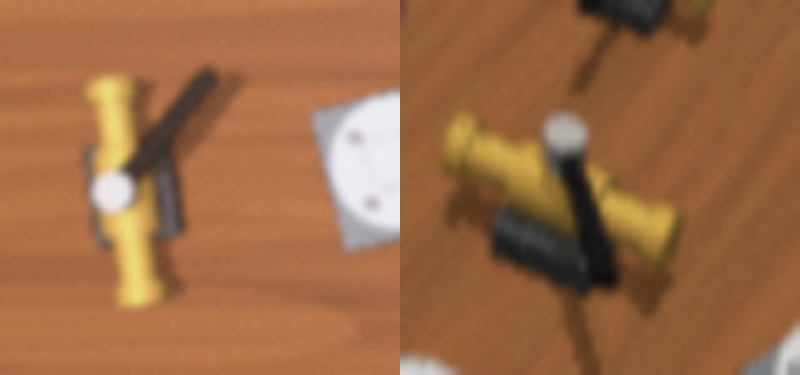

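The lever points up-right from (112,190) to (207,75) in the left crop, roughly half open. I measure the angle precisely.

```bash
python3 - <<'E'
from h import *
d=grab('top'); hsv=cv2.cvtColor(d['image'],cv2.COLOR_RGB2HSV).astype(int); V=hsv[:,:,2]
uv=np.array([np.linspace(0.3,1,1)])
for z in(.069,.076):
  for th in(70,80,90,100):
    k=V<th; k[:, :193]=0;k[:,212:]=0;k[:226]=0;k[249:]=0
    ys,xs=np.where(k)
    if len(xs)<8: continue
    L=onz(d,np.c_[xs,ys],z)[:,:2]*1000; L=L[np.linalg.norm(L-[420.5,300],axis=1)>25]
    vx,vy,x0,y0=cv2.fitLine(L.astype('float32'),cv2.DIST_HUBER,0,.01,.01).ravel()
    m=L.mean(0)-[420.7,300]; print(z,th,len(L),'line',np.degrees(np.arctan(vy/vx)).round(1),'from axis',np.degrees(np.arctan2(m[1],m[0])).round(1),m.round(1))
E
```

```text
0.069 70 23 line -30.0 from axis -42.8 [ 25.2 -23.4]
0.069 80 72 line -35.9 from axis -40.3 [ 35.6 -30.2]
0.069 90 94 line -35.2 from axis -40.5 [ 37.  -31.6]
0.069 100 107 line -34.9 from axis -40.1 [ 38.1 -32.1]
0.076 70 23 line -30.0 from axis -44.5 [ 25.1 -24.6]
0.076 80 72 line -35.9 from axis -41.6 [ 35.4 -31.4]
0.076 90 94 line -35.2 from axis -41.7 [ 36.8 -32.8]
0.076 100 107 line -34.9 from axis -41.3 [ 37.9 -33.3]
```

```bash
python3 - <<'E'
from h import *
ax=np.array([420.5,300.])
for n in('top','scene'):
    d=grab(n); V=d['image'].max(2).astype('float32'); W=None
    for z in(.0755,):
        best=[]
        for r in range(40,84,4):
            A=np.radians(np.arange(-62,-12,.5)); P=np.c_[(ax[0]+r*np.cos(A))/1000,(ax[1]+r*np.sin(A))/1000,np.full(len(A),z)]
            uv=proj(d,P).astype('float32'); g=cv2.remap(V,uv[:,0].reshape(1,-1),uv[:,1].reshape(1,-1),cv2.INTER_CUBIC).ravel()
            t=(g.min()+np.percentile(g,80))/2; i=g.argmin(); lo=i
            while lo>0 and g[lo]<t: lo-=1
            hi=i
            while hi<len(g)-1 and g[hi]<t: hi+=1
            best.append((r,round(np.degrees((A[lo]+A[hi])/2),1),round(np.radians((hi-lo)*.5)*r,1),int(g.min()),int(np.percentile(g,80))))
        print(n,z,best)
E
```

```text
top 0.0755 [(40, np.float64(-42.0), np.float64(17.5), 61, 124), (44, np.float64(-41.0), np.float64(15.4), 70, 134), (48, np.float64(-40.8), np.float64(13.8), 68, 142), (52, np.float64(-40.8), np.float64(15.0), 68, 154), (56, np.float64(-39.8), np.float64(15.1), 69, 161), (60, np.float64(-39.8), np.float64(14.1), 71, 163), (64, np.float64(-40.5), np.float64(15.6), 68, 169), (68, np.float64(-41.5), np.float64(19.0), 71, 172), (72, np.float64(-40.5), np.float64(17.6), 70, 174), (76, np.float64(-40.2), np.float64(16.6), 68, 175), (80, np.float64(-40.5), np.float64(16.8), 71, 176)]
scene 0.0755 [(40, np.float64(-36.5), np.float64(13.3), 23, 150), (44, np.float64(-37.0), np.float64(14.6), 24, 159), (48, np.float64(-37.8), np.float64(16.3), 22, 190), (52, np.float64(-45.2), np.float64(30.4), 20, 198), (56, np.float64(-45.5), np.float64(32.3), 22, 189), (60, np.float64(-45.8), np.float64(34.0), 19, 178), (64, np.float64(-45.8), np.float64(36.3), 19, 165), (68, np.float64(-45.5), np.float64(39.2), 20, 146), (72, np.float64(-46.0), np.float64(40.2), 18, 130), (76, np.float64(-46.8), np.float64(40.5), 21, 123), (80, np.float64(-47.0), np.float64(41.9), 24, 129)]
```

The lever is at about 45° (camera ≈43.6°, tool orientation ≈45°). Moving aside to find the lid.

Request:
{"fn": "play_rows", "kwargs": {
  "series": [
    [[0,1,0,0,0,-0.289,0],[0,1,0,0,0,-0.289,0],[0,1,0,0,0,-0.289,0],[0,1,0,0,0,-0.289,0],[0,1,0,0,0,-0.289,0]]
  ]
}}

```text
time_s: 52.52
tool_pos: [0.4667, 0.0278, 0.2208]
orientation: [-1.648, -2.674, -0.001]
force: [-0.1, 0.6, 0.0]
finger_gap: 0.0425
finger_force: 0.0
```

Request:
{"fn": "play_rows", "kwargs": {
  "series": [
    [[0.3,1,0,0,0,-0.289,0],[0.3,1,0,0,0,-0.289,0],[0.3,1,0,0,0,-0.289,0],[0.3,1,0,0,0,-0.289,0],[0.3,1,0,0,0,-0.289,0]]
  ]
}}

```text
time_s: 52.93
tool_pos: [0.5035, 0.1469, 0.2208]
orientation: [-2.206, -2.236, -0.001]
force: [-0.0, -0.0, 0.3]
finger_gap: 0.0431
finger_force: 0.0
```

```bash
python3 st.py; python3 - <<'E'
from h import *; from m0 import rect
for n in('top','scene'):
    d=grab(n); hsv=cv2.cvtColor(d['image'],cv2.COLOR_RGB2HSV).astype(int); H,S,V=[hsv[:,:,i] for i in range(3)]
    P=proj(d,[(x,y,z) for x in(.30,.60) for y in(-.22,.03) for z in(.01,.05)]); a,b=P.min(0).astype(int),P.max(0).astype(int)
    box=np.zeros(H.shape,bool); box[a[1]:b[1],a[0]:b[0]]=1
    red=((H<8)|(H>170))&(S>120)&(V>90)&box; print(n,'handle',rect(d,red,.046))
    print(n,'lid',rect(d,(S<50)&(V>150)&box,.012))
d=grab('top'); hsv=cv2.cvtColor(d['image'],cv2.COLOR_RGB2HSV).astype(int); H,S,V=[hsv[:,:,i] for i in range(3)]
w=np.zeros(H.shape,bool); w[185:280,355:455]=1
print('tote',rect(d,w&(S<45)&(V>150),.055))
save(d,'f1.png',(270,160,460,300),4.2)
E
```

```text
t 52.93 pos [503.5 146.9 220.8] closing deg 0.77 F [-0.  -0.   0.3] M [-0.05  0.02  0.04] gap 43.1 q6 0.12
top handle (array([ 449.5, -100.1]), (68.9, 5.7), 89.1)
top lid (array([ 449.6, -101.6]), (181.7, 181.9), 1.4)
scene handle (array([ 457.8, -105.5]), (20.6, 81.7), 3.1)
scene lid (array([ 451.7, -100.3]), (180.3, 180.4), 1.4)
tote (array([ 482.3, -321.5]), (250.8, 183.2), 1.2)
```

View pics/f1.png

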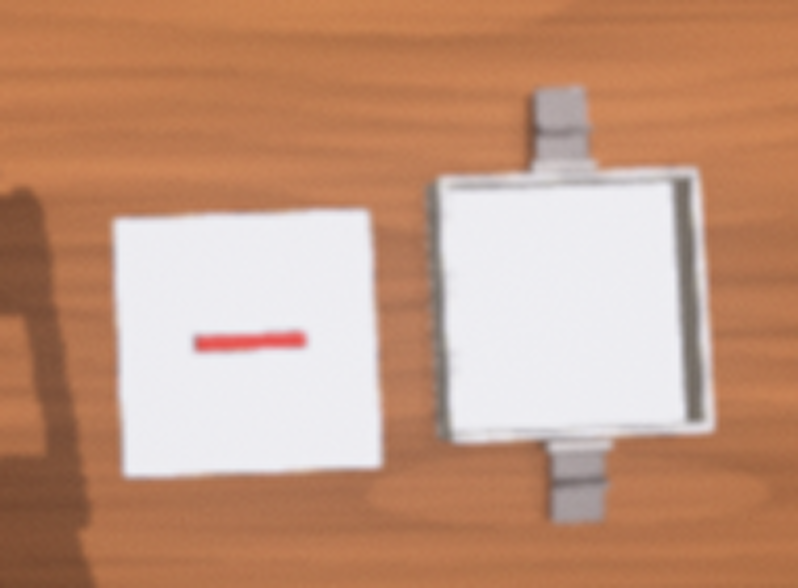

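Lid lies unmoved at about (450,−101) (crop 249,343); the tote is empty with both clips open (crop tote centre ≈ (573,305)). Fetching the lid.

Request:
{"fn": "play_rows", "kwargs": {
  "series": [
    [[-0.225,-1,0,0,0,0.007,0],[-0.225,-1,0,0,0,0.007,0],[-0.225,-1,0,0,0,0.007,0],[-0.225,-1,0,0,0,0.007,0],[-0.225,-1,0,0,0,0.007,0]]
  ]
}}

```text
time_s: 53.5
tool_pos: [0.4757, 0.0206, 0.2211]
orientation: [2.199, 2.243, -0.0]
force: [0.6, 0.9, 0.2]
finger_gap: 0.0428
finger_force: 0.0
```

Request:
{"fn": "play_rows", "kwargs": {
  "series": [
    [[-0.225,-1,-0.5,0,0,0,0],[-0.225,-1,-0.5,0,0,0,0],[-0.225,-1,-0.5,0,0,0,0],[-0.225,-1,-0.5,0,0,0,0],[-0.225,-1,-0.5,0,0,0,0],[-0.225,-1,-0.5,0,0,0,0],[-0.225,-1,-0.5,0,0,0,0]]
  ]
}}

```text
time_s: 54.08
tool_pos: [0.4501, -0.0956, 0.1617]
orientation: [2.194, 2.247, 0.002]
force: [-0.7, -0.1, -0.2]
finger_gap: 0.0426
finger_force: 0.0
```

```bash
python3 st.py; python3 - <<'E'
from h import *
d=grab('top'); f=lambda u,v:(270+u/4.2,160+v/4.2)
P=onz(d,[f(437,180),f(697,170),f(713,432),f(447,440)],.055)*1000; print(P.round(1).tolist(),P.mean(0))
E
```

```text
t 54.08 pos [450.1 -95.6 161.7] closing deg 1.36 F [-0.7 -0.1 -0.2] M [0.03 0.05 0.  ] gap 42.6 q6 -0.41
[[556.5, -231.1, 55.0], [561.0, -411.5, 55.0], [381.5, -416.1, 55.0], [379.6, -233.1, 55.0]] [ 469.67873157 -322.93507521   55.        ]
```

Request:
{"fn": "play_rows", "kwargs": {
  "series": [
    [[0,-0.042,-0.3,0,0,0,0],[0,-0.042,-0.6,0,0,0,0],[0,-0.042,-0.8,0,0,0,0],[0,-0.042,-0.95,0,0,0,0],[0,-0.042,-0.95,0,0,0,0],[0,-0.042,-0.95,0,0,0,0]]
  ]
}}

```text
time_s: 54.63
tool_pos: [0.4493, -0.1003, 0.0469]
orientation: [-2.193, -2.247, 0.001]
force: [0.3, -1.0, 0.9]
finger_gap: 0.0432
finger_force: 0.0
```

Request:
{"fn": "play_rows", "kwargs": {
  "series": [
    [[0,0,0,0,0,0,-1],[0,0,0,0,0,0,-1],[0,0,0,0,0,0,-1],[0,0,0,0,0,0,-1],[0,0,0,0,0,0,-1],[0,0,0,0,0,0,-1],[0,0,0,0,0,0,-1]]
  ],
  "squeeze": 80
}}

```text
time_s: 55.22
tool_pos: [0.4509, -0.1018, 0.049]
orientation: [2.194, 2.244, 0.003]
force: [-1.5, 2.7, 5.9]
finger_gap: 0.01
finger_force: 78.5
```

Request:
{"fn": "play_rows", "kwargs": {
  "series": [
    [[0,0,0.2,0,0,0,-1],[0,0,0.4,0,0,0,-1],[0,0,0.7,0,0,0,-1],[0,0,1,0,0,0,-1],[0,0,1,0,0,0,-1],[0,0,1,0,0,0,-1]]
  ]
}}

```text
time_s: 55.72
tool_pos: [0.4515, -0.1023, 0.1704]
orientation: [2.191, 2.241, 0.004]
force: [0.3, -0.8, -3.4]
finger_gap: 0.0099
finger_force: 78.8
```

```bash
python3 st.py
```

```text
t 55.72 pos [ 451.5 -102.3  170.4] closing deg 1.29 F [ 0.3 -0.8 -3.4] M [ 0.02 -0.03 -0.05] gap 9.9 q6 -0.42
```

Request:
{"fn": "play_rows", "kwargs": {
  "series": [
    [[0.09,-0.917,0,0,0,0,-1],[0.09,-0.917,0,0,0,0,-1],[0.09,-0.917,0,0,0,0,-1],[0.09,-0.917,0,0,0,0,-1],[0.09,-0.917,0,0,0,0,-1]]
  ]
}}

```text
time_s: 56.13
tool_pos: [0.4591, -0.2123, 0.1653]
orientation: [-2.197, -2.241, 0.001]
force: [0.0, 0.0, -2.9]
finger_gap: 0.0103
finger_force: 78.9
```

Request:
{"fn": "play_rows", "kwargs": {
  "series": [
    [[0.09,-0.917,0,0,0,0,-1],[0.09,-0.917,0,0,0,0,-1],[0.09,-0.917,0,0,0,0,-1],[0.09,-0.917,0,0,0,0,-1],[0.09,-0.917,-0.3,0,0,0,-1],[0.09,-0.917,-0.45,0,0,0,-1],[0.09,-0.917,-0.45,0,0,0,-1],[0.09,-0.917,-0.45,0,0,0,-1]]
  ]
}}

```text
time_s: 56.8
tool_pos: [0.4697, -0.3192, 0.1108]
orientation: [-2.192, -2.243, -0.0]
force: [0.2, 0.2, -1.4]
finger_gap: 0.0102
finger_force: 78.8
```

```bash
python3 st.py
```

```text
t 56.8 pos [ 469.7 -319.2  110.8] closing deg 1.34 F [ 0.2  0.2 -1.4] M [-0.04 -0.02 -0.  ] gap 10.2 q6 -0.76
```

Request:
{"fn": "play_rows", "kwargs": {
  "series": [
    [[0.02,-0.02,0,0,0,0,-1],[0.02,-0.02,-0.04,0,0,0,-1],[0.02,-0.02,-0.07,0,0,0,-1],[0.02,-0.02,-0.1,0,0,0,-1],[0.02,-0.02,-0.1,0,0,0,-1]]
  ]
}}

```text
time_s: 57.22
tool_pos: [0.4731, -0.3236, 0.1005]
orientation: [-2.196, -2.246, -0.0]
force: [0.4, 0.2, -2.2]
finger_gap: 0.01
finger_force: 78.8
```

```bash
python3 st.py
```

```text
t 57.22 pos [ 473.1 -323.6  100.5] closing deg 1.29 F [ 0.4  0.2 -2.2] M [ 0.02 -0.    0.04] gap 10.0 q6 -0.76
```

Request:
{"fn": "play_rows", "kwargs": {
  "series": [
    [[0,0.008,-0.02,0,0,0,-1],[0,0.008,-0.04,0,0,0,-1],[0,0.008,-0.05,0,0,0,-1],[0,0.008,-0.05,0,0,0,-1]]
  ]
}}

```text
time_s: 57.55
tool_pos: [0.4736, -0.323, 0.098]
orientation: [-2.196, -2.247, 0.0]
force: [-8.5, 7.3, 19.3]
finger_gap: 0.0101
finger_force: 81.7
```

```bash
python3 st.py
```

```text
t 57.55 pos [ 473.6 -323.    98. ] closing deg 1.3 F [-8.5  7.3 19.3] M [ 1.13  1.37 -0.01] gap 10.1 q6 -0.76
```

Contact exactly at the seated height. Release, retreat, check.

Request:
{"fn": "play_rows", "kwargs": {
  "series": [
    [[0,0,0.01,0,0,0,0],[0,0,0.01,0,0,0,0],[0,0,0.01,0,0,0,0],[0,0,0.01,0,0,0,0],[0,0,0.4,0,0,0,0],[0,0,0.9,0,0,0,0],[0,0,0.9,0,0,0,0]]
  ]
}}

```text
time_s: 58.13
tool_pos: [0.4743, -0.3239, 0.2067]
orientation: [2.194, 2.243, 0.0]
force: [1.0, -0.4, 1.6]
finger_gap: 0.0426
finger_force: 0.0
```

Request:
{"fn": "play_rows", "kwargs": {
  "series": [
    [[0,1,0.2,0,0,0,0],[0,1,0.2,0,0,0,0],[0,1,0.2,0,0,0,0],[0,1,0.2,0,0,0,0]]
  ]
}}

```text
time_s: 58.47
tool_pos: [0.4738, -0.1979, 0.2283]
orientation: [-2.192, -2.25, -0.004]
force: [0.4, -1.3, -0.4]
finger_gap: 0.0424
finger_force: 0.0
```

Request:
{"fn": "play_rows", "kwargs": {
  "series": [
    [[0,1,0,0,0,0,0],[0,1,0,0,0,0,0],[0,1,0,0,0,0,0],[0,1,0,0,0,0,0],[0,1,0,0,0,0,0],[0,1,0,0,0,0,0]]
  ]
}}

```text
time_s: 58.97
tool_pos: [0.4735, -0.0833, 0.2268]
orientation: [2.195, 2.247, -0.001]
force: [-0.5, 0.2, -0.4]
finger_gap: 0.0424
finger_force: 0.0
```

```bash
python3 st.py; python3 m1.py | grep -e handle -A0; python3 - <<'E'
from h import *
d=grab('top'); a=cv2.resize(d['image'][160:300,110:460,::-1],(800,320),interpolation=cv2.INTER_CUBIC)
e=grab('scene'); b=cv2.resize(e['image'][130:350,130:375,::-1],(312,280)); c=cv2.resize(e['image'][240:350,130:250,::-1],(305,280),interpolation=cv2.INTER_CUBIC)
r=cv2.copyMakeBorder(cv2.hconcat([b,c]),0,0,0,800-617,cv2.BORDER_CONSTANT); cv2.imwrite('pics/end.png',cv2.vconcat([a,r]))
E
```

```text
t 58.97 pos [473.5 -83.3 226.8] closing deg 1.34 F [-0.5  0.2 -0.4] M [ 0.01 -0.    0.02] gap 42.4 q6 -0.36
handle (array([ 484. , -224.1]), (10.1, 93.2), 74.4)
```

View pics/end.png

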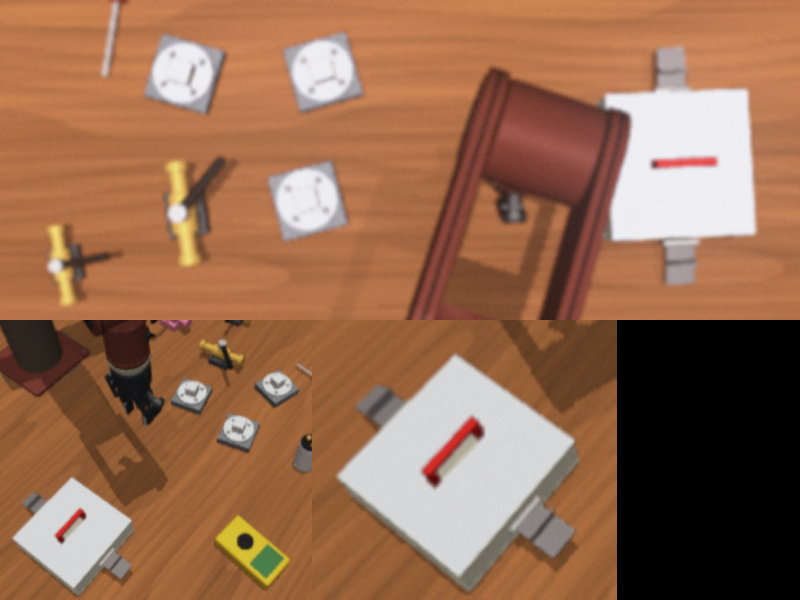

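The end view shows the lid square and flat on the tote, both clips open, three covers seated and the lever at half open. Handing in.

```bash
python3 -c "
from bench import bot
print(bot.job_done())"
```

```text
the job is handed in; nothing more can be done
None
```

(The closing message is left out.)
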